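# Open the valve of a sample canister whose thread may be left- or right-handed

## Robot

A 7-joint arm with a two-finger parallel gripper is mounted at the origin on the work surface. World frame = base frame: x ahead of the robot, y to its left, z up, the work surface at z = 0. Lengths are in m, angles in degrees, forces in N, time in s.
With the tool pointing down it reaches from about 0.425 to 0.875 m from the base axis. Payload 4.7 kg.
Tool frame: the origin (TCP) lies on the centre line of the jaws, within the pads' length; the fingertips stand env.nose_length ahead of it and the grasp point (between the pads) lies 8 mm behind it (env.nose_length is the distance from the TCP to the fingertips, in m); y points along the fingers, z is the direction in which the jaws open and shut, and the axes are right-handed (so a half turn about y gives the same grasp; the last joint's range is limited). The gripper opens to 87 mm and grips with 3 to 60 N. Pads are 19 mm wide; open, the fingers measure 117 mm over their backs; the gripper's body (75 mm by 190 mm) begins 51 mm behind the grasp point.
Start: joints at [-71.843, 18.392, -4.016, 83.108, 1.295, 78.541, -3.26], TCP at [0.194, 0.62, 0.205] pointing down, gripper open.
Joint ranges: [-163.93, 163.93], [-17.29, 119.83], [-79.2, 71.16], [3.27, 140.29], [-89.18, 269.18], [5.43, 117.66], [-154.24, 154.24]. Speed limits (degrees/s): [147.25, 147.25, 180, 180, 180, 180, 180].

## Interface

Orientations are given as [roll, pitch, yaw] about the fixed x, y, z axes, in that order (R = Rz(yaw) Ry(pitch) Rx(roll)).
In Python, from cell import env, read_camera, camera_info, job, models gives the robot as it stands.
- The arm moves only by the tool move_arm, never from a script. Its argument "moves" is a list of rows, each a list of 6 numbers: the shift along the tool's x, y, z in mm, then the turn, a rotation vector about the tool's x, y, z in degrees. In form: [[x, y, z, ax, ay, az], ...]. A call has 1 to 20 rows; each row is the pose to reach, as a shift and turn from the pose commanded when the call began, along the tool's axes at that moment; what a row does not reach only later rows make up. A row lasts 1/12 s, in which the tool goes at most 41.7 mm and 7.16 degrees, less where a joint would pass 70% of its speed; a pose out of reach is approached as far as the arm can. A call with a gripper value outside its range is refused whole. "claw" is the finger opening in mm, from 0 to 87, set as the call begins (left out, the last holds). The fingers move at their own pace and stop on an object; "newtons" is the grip in N (left out, the last holds). Time passes only in rows, so rows that repeat a pose let the fingers close. It gives the time, the measured TCP pose, the force and the opening at its end, in the units of the state.
- env.get_obs(): the state, without advancing time (a new reading comes with each control period).
- read_camera(name): name is "scene" or "side" or "wrist"; returns (picture, depth): 384x512x3 uint8, red, green, blue; 384x512 float32, m along the optical axis (not along the pixel's ray), 0 where there is no reading.
- camera_info(name): a dict with "fx", "fy", "cx", "cy" (pixels), "R" (3x3) and "t" (3): a world point X has camera coordinates R X + t. Camera axes: x right, y down, z forward; pixel columns grow to the right and rows downward; lengths in m; the calibration is good to about 2 mm. A picture is of the moment at which its call begins: read the wrist's pose just before it. camera_info takes no time and is no camera call; for the wrist camera it gives the pose at the moment of the call.
- job.sign_off(): hands the job in, once; it reports no verdict.
Trained networks look in the newest picture that a camera, given by its name, has taken for a name from the list of things; names that differ only in an ending like _2 or _b are one class to them, and where a whole thing is asked for, a point or a joint stands for the part that bears it (a point fixed in the world has none). Each returns a list of dicts, best first, with "score" (0 to 1); they miss things now and then, are a little off and sometimes report something else, mostly with a low value. They report only what shows in the picture. A call takes as long as a camera call. They do not tell look-alikes from the thing itself.
- models.spot_in(target, camera): "point" ([x, y, z] in m, in world coordinates, good to about 4 mm: the middle of the surface that is visible of it).
- models.cut_out(target, camera): "mask" (384x512 bool, what is visible of it).
The state is a dict: "time_s": time; "qpos": joint angles; "joint_velocities": joint speeds; "effort": joint torques, N m; "tool_pos": TCP position; "tool_rot": TCP orientation; "force": force on the tool from outside, world axes, zero at the start; "wrist_torque": the same for the moment, N m; "grip_width": finger opening in m.
Only numpy, scipy, OpenCV 4.12 (cv2) and the standard library are available. Lean on these libraries where they do the work, as an engineer would, in place of code of your own. Each camera call takes 0.05 s, during which the arm holds its last target.

## Task

Take the sample canister that lies on the blue mat, lay it foot-down in the steep sloping cradle with its valve end up, and let go of it there. Then take its red wing handle and turn it all the way to its open stop; nobody knows whether it opens clockwise or anticlockwise, so try, and go whichever way it gives. Leave the opened canister resting in the cradle, and leave the other canister on the grey mat and the glassware alone.

Things in the scene. Friction and masses are not known exactly. Their poses are not given: they have to be found in the camera images.
- can_a_mid (a point): middle of canister a, on the blue or the grey mat: square aluminium body, orange bands, 120 x 48 x 48 mm, 0.4-0.6 kg, mass centre within 8 mm of here. Own x runs along it: foot face at x=+60 mm, shoulder at -60, then valve end: brass neck (26 mm dia) to -72, black collar (36 mm dia) to -80, red wing handle to -112. Own z is up as it lies (this point 24 mm above the mat).
- can_b_mid (a point): the same point of canister b, alike in size, looks and axes, which lies on the other mat. The two canisters change places from start to start; go by which one lies on the blue mat.
- can_a_grip (a point): middle of canister a's red wing handle, on its axis, 96 mm from its middle towards the valve end; frame turns with the handle. The handle is a flat bar 14 mm thick, 44 mm wide, 32 mm long along the axis from the collar outwards. Shut, its width stands along the canister's own z, its thickness along the canister's own y.
- can_b_grip (a point): middle of canister b's red wing handle, on its axis, 96 mm from its middle towards the valve end; frame turns with the handle. Same shape as canister a's.
- wing_a (a joint): turn of canister a's wing handle, rad: 0 shut; grows as it turns anticlockwise, falls clockwise, seen looking at the valve end. It gives one way only, to an open stop 1.25 rad (70 degrees) from shut, and stays where left (friction 0.03 N m); the other way is solid. Which way is unmarked, differs between the canisters and must be felt.
- wing_b (a joint): the same for canister b; it too has to be felt.
- mat_blue_top (a point): centre of the top of the blue mat (250 x 130 x 3 mm, fixed); the canister to be opened lies on it, valve end roughly towards the robot.
- mat_grey_top (a point): centre of the top of the pale grey mat (250 x 130 x 3 mm, fixed), where the other canister lies.
- seat (a point): where the middle of a fully seated canister lies in the blue cradle, 92 mm above the bench. Own x (level) points to the cradle's downhill side, away from the robot; y across the cradle; z up. A seated canister has its y along this y and is pitched 60 degrees: valve end up towards -x, foot down towards +x, foot face against the stop plate at the low end.
- cradle: the fixed cradle; origin on the bench under the seat, axes as the seat's. Base plate 170 x 100 x 10 mm. Sloping floor 40 mm wide, under the canister from the foot to 20 mm short of its shoulder (the valve end overhangs). Beside the 43 mm next to the foot stand two cheeks, 53 mm apart inside and 8 mm thick, as high as its top face; they stop it turning.
- flask_mid (a point): middle of a standing conical glass flask, 124 mm tall, 82 mm wide at its foot; a bystander.
- cylinder_mid (a point): middle of a standing measuring cylinder, 170 mm tall, with a 73 mm blue foot; a bystander.
Mind the look-alikes: they are no part of the job. Leave any purple or turquoise look-alike of the part that bears can_a_mid alone. Leave any brown look-alike of the part that bears can_b_mid alone.

How it is judged (in metres and radians):
On the way, in this order (a step that is already met when the one before it is completed fails the run):
1. the canister from the blue mat rests in the cradle, valve end up and still shut, let go of (((distance between can_a_mid and seat below 0.015 m and angle between can_a_mid's own x axis and vertical between 2.44 and 2.79 rad and horizontal distance between can_b_mid and mat_blue_top above 0.12 m and value of joint wing_a between -0.15 and 0.15 rad and contact force between the fingers and can_a below 0.1 N and linear speed of can_a below 0.02 m/s) or (distance between can_b_mid and seat below 0.015 m and angle between can_b_mid's own x axis and vertical between 2.44 and 2.79 rad and horizontal distance between can_a_mid and mat_blue_top above 0.12 m and value of joint wing_b between -0.15 and 0.15 rad and contact force between the fingers and can_b below 0.1 N and linear speed of can_b below 0.02 m/s))), for 0.2 s.
2. its wing handle has been turned to the open stop while the canister lies in the cradle (((distance between can_a_mid and seat below 0.015 m and angle between can_a_mid's own x axis and vertical between 2.44 and 2.79 rad and horizontal distance between can_b_mid and mat_blue_top above 0.12 m and (value of joint wing_a above 1 rad or value of joint wing_a below -1 rad)) or (distance between can_b_mid and seat below 0.015 m and angle between can_b_mid's own x axis and vertical between 2.44 and 2.79 rad and horizontal distance between can_a_mid and mat_blue_top above 0.12 m and (value of joint wing_b above 1 rad or value of joint wing_b below -1 rad)))), for 0.1 s.
At the end, for the whole second after the job is handed in: The canister that began on the blue mat rests in the cradle, valve end up (its middle within 15 mm of the seat point, its axis 50 to 70 degrees above level), its handle turned more than 1.0 rad from shut, at rest; the other canister is still where it was (within 20 mm) and shut (within 0.15 rad) (((distance between can_a_mid and seat below 0.015 m and angle between can_a_mid's own x axis and vertical between 2.44 and 2.79 rad and horizontal distance between can_b_mid and mat_blue_top above 0.12 m and (value of joint wing_a above 1 rad or value of joint wing_a below -1 rad) and value of joint wing_b between -0.15 and 0.15 rad and distance of can_b_mid from where it was at the start of the episode below 0.02 m and linear speed of can_a below 0.02 m/s) or (distance between can_b_mid and seat below 0.015 m and angle between can_b_mid's own x axis and vertical between 2.44 and 2.79 rad and horizontal distance between can_a_mid and mat_blue_top above 0.12 m and (value of joint wing_b above 1 rad or value of joint wing_b below -1 rad) and value of joint wing_a between -0.15 and 0.15 rad and distance of can_a_mid from where it was at the start of the episode below 0.02 m and linear speed of can_b below 0.02 m/s))); the robot touches nothing.
It fails at once if the canister on the grey mat is moved more than 30 mm (distance of each of can_a_mid, can_b_mid from where it was at the start of the episode above 0.03 m).
It fails at once if the flask or the measuring cylinder is pushed more than 30 mm or knocked over (distance of any of flask_mid, cylinder_mid from where it was at the start of the episode above 0.03 m).
It also fails if it takes over 54 s, if anything falls off the work surface, if the arm or the gripper's body presses on something with over 40 N, if the wrist force passes 120 N, or if a joint passes its speed limit or range.

## Working session

There is one attempt and no reset: what is moved stays moved. The work goes in short steps, Python scripts to look and compute and a tool call to move; the robot and the scene stay as the last step left them, time stands still between calls to the robot, and variables do not carry over. Pictures are saved under pics/ and viewed, and the job is handed in when it is done.

Besides the shell and the picture viewer there is one more tool, called as name(argument=value, ...), one argument or row to a line, values as JSON. move_arm: Moves the arm, as the interface text tells. Its arguments: {"type":"object","properties":{"moves":{"type":"array","items":{"type":"array","items":{"type":"number"}}},"claw":{"type":"number"},"newtons":{"type":"number"}},"required":["moves"]}

```bash
ls; mkdir -p pics
python3 - <<'E'
from cell import env, read_camera, camera_info, job, models
import cv2,numpy as np
print(env.get_obs(), env.nose_length)
for n in ["scene","side"]:
    p,d=read_camera(n); cv2.imwrite(f"pics/{n}0.png",p[:,:,::-1]); np.savez(f"/tmp/{n}0.npz",p=p,d=d)
    print(n,camera_info(n))
    for t in ["can_a_mid","can_a_grip","seat","cradle","mat_blue_top","mat_grey_top","flask_mid","cylinder_mid"]:
        try: print(t,[(np.round(r['point'],4),round(r['score'],2)) for r in models.spot_in(t,n)])
        except Exception as e: print(t,e)
E
```

```text
pics
{'time_s': 0.0, 'qpos': array([-71.84458992,  18.44037917,  -4.0156165 ,  83.17590416,
         1.29327281,  78.54177162,  -3.25886503]), 'joint_velocities': array([ 0.03991227, -0.06970662, -0.04374729,  0.02311699, -0.03816813,
       -0.00908116, -0.10653238]), 'effort': array([ 4.11750925e-04, -4.91276872e+01, -4.03775359e-01, -3.12528992e+01,
       -6.39540888e-02,  4.35813633e-02,  1.71979000e-04]), 'tool_pos': array([0.19366733, 0.61984364, 0.20363783]), 'tool_rot': array([-9.01129040e+01, -4.13459275e-03, -1.73447632e+01]), 'force': array([-0.05705116, -0.60414429, -0.2581585 ]), 'wrist_torque': array([ 0.02373168, -0.01295221, -0.0236738 ]), 'grip_width': 0.08680943910623896} 0.011
scene {'fx': 399.3209675620891, 'fy': 399.3209675620891, 'cx': 260.92834318382893, 'cy': 187.19657384515563, 'R': array([[-0.8768634 ,  0.48070972,  0.00536068],
       [ 0.40461157,  0.74398272, -0.53176986],
       [-0.2596152 , -0.46412053, -0.84687194]]), 't': array([ 0.55952116, -0.20444738,  1.55368914])}
can_a_mid [(array([ 0.8355, -0.0433,  0.045 ]), 0.93), (array([ 0.7399, -0.3849, 
[... 609 characters left out ...]
': 194.94908149430748, 'R': array([[-0.92197723, -0.38694631,  0.0151834 ],
       [-0.23385502,  0.52509795, -0.81828111],
       [ 0.30865808, -0.75798727, -0.57461769]]), 't': array([0.58098572, 0.19642404, 1.60149376])}
can_a_mid [(array([ 0.5841, -0.2159,  0.0427]), 0.74), (array([ 0.822 , -0.0319,  0.0421]), 0.7), (array([ 0.7353, -0.3751,  0.0468]), 0.63)]
can_a_grip [(array([ 0.5076, -0.2487,  0.0349]), 0.5)]
seat [(array([0.5971, 0.0151, 0.0245]), 0.58)]
cradle [(array([0.6022, 0.0161, 0.0202]), 0.66)]
mat_blue_top [(array([ 0.5576, -0.1979,  0.0022]), 0.69)]
mat_grey_top [(array([0.5682, 0.2472, 0.0027]), 0.72)]
flask_mid []
cylinder_mid [(array([ 0.5765, -0.4779,  0.0716]), 0.91)]
```

View pics/scene0.png

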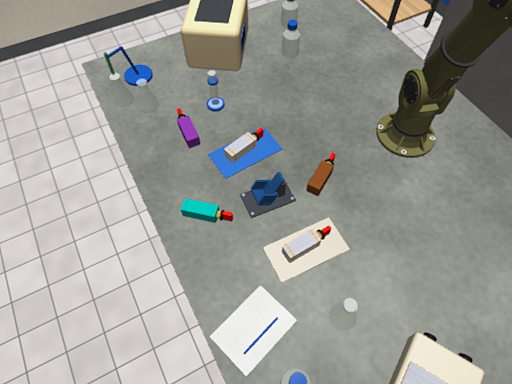

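View pics/side0.png

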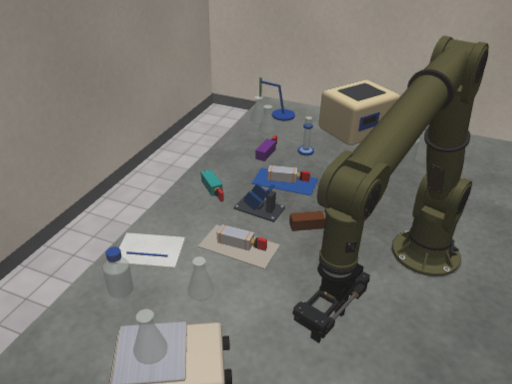

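```bash
cat > h.py <<'E'
import numpy as np
from scipy.spatial.transform import Rotation as R
def rel(p,Rm,pt,Rt):
    """shift mm & rotvec deg in tool axes from pose (p,Rm) to (pt,Rt)"""
    return np.r_[Rm.T@(np.array(pt)-p)*1000, R.from_matrix(Rm.T@Rt).as_rotvec(degrees=True)]
def rpy(r): return R.from_euler('xyz',r,degrees=True).as_matrix()
def frame(ydir,zdir):
    y=np.array(ydir,float);y/=np.linalg.norm(y);z=np.array(zdir,float);z-=y*(z@y);z/=np.linalg.norm(z)
    return np.column_stack([np.cross(y,z),y,z])
def cloud(d,ci):
    v,u=np.mgrid[:d.shape[0],:d.shape[1]]
    c=np.stack([(u-ci['cx'])/ci['fx']*d,(v-ci['cy'])/ci['fy']*d,d],-1)
    return (c-ci['t'])@ci['R']
E
python3 - <<'E'
from cell import env, camera_info
from h import *
print([a for a in dir(env) if a[0]!='_'])
o=env.get_obs(); ci=camera_info('wrist')
Rm=rpy(o['tool_rot']); C=-ci['R'].T@ci['t']
print("cam in tool",Rm.T@(C-o['tool_pos']),"cam axes in tool\n",Rm.T@ci['R'].T, ci['fx'])
for a in (90,-90):
  Rt=frame([0,0,-1],[np.cos(np.radians(a)),np.sin(np.radians(a)),0])
  print(a,rel(o['tool_pos'],Rm,[0.5,-0.1,0.36],Rt).round(1))
E
```

```text
['PlanningError', 'get_obs', 'nose_length']
cam in tool [-0.08007601 -0.18003397 -0.00020382] cam axes in tool
 [[ 8.55939685e-05  9.56063942e-01  2.93158201e-01]
 [ 9.67521972e-04 -2.93158145e-01  9.56063474e-01]
 [ 9.99999528e-01  2.01803734e-04 -9.50105440e-04]] 293.1921567353072
90 [ 507.  -155.2 -596.4   -0.   -17.3    0. ]
-90 [ 507.  -155.2 -596.4   -0.   162.7   -0. ]
```

move_arm(
  moves=[
    [507, -155, -596, 0, -17.3, 0],
    [507, -155, -596, 0, -17.3, 0],
    [507, -155, -596, 0, -17.3, 0],
    [507, -155, -596, 0, -17.3, 0],
    [507, -155, -596, 0, -17.3, 0],
    [507, -155, -596, 0, -17.3, 0],
    [507, -155, -596, 0, -17.3, 0],
    [507, -155, -596, 0, -17.3, 0],
    [507, -155, -596, 0, -17.3, 0],
    [507, -155, -596, 0, -17.3, 0],
    [507, -155, -596, 0, -17.3, 0],
    [507, -155, -596, 0, -17.3, 0],
    [507, -155, -596, 0, -17.3, 0],
    [507, -155, -596, 0, -17.3, 0],
    [507, -155, -596, 0, -17.3, 0],
    [507, -155, -596, 0, -17.3, 0],
    [507, -155, -596, 0, -17.3, 0],
    [507, -155, -596, 0, -17.3, 0],
    [507, -155, -596, 0, -17.3, 0],
    [507, -155, -596, 0, -17.3, 0],
  ],
)

```text
time_s: 2.57
tool_pos: [0.5011, -0.108, 0.3615]
tool_rot: [-90.2, -0.2, -0.7]
force: [-0.8, 0.0, 0.6]
grip_width: 0.0869
```

move_arm(
  moves=[
    [0, 0, 0, 0, 0, 0],
    [0, 0, 0, 0, 0, 0],
    [0, 0, 0, 0, 0, 0],
  ],
)

```text
time_s: 2.82
tool_pos: [0.4998, -0.0976, 0.3593]
tool_rot: [-89.9, 0.0, 0.1]
force: [0.2, 0.4, 0.6]
grip_width: 0.0874
```

```bash
cat > look.py <<'E'
import sys
from cell import env, read_camera, camera_info, models
import cv2,numpy as np
from h import *
k=sys.argv[1]; names=sys.argv[2:]
o=env.get_obs(); ci=camera_info('wrist')
p,d=read_camera('wrist'); cv2.imwrite(f"pics/w{k}.png",p[:,:,::-1])
np.savez(f"/tmp/w{k}.npz",p=p,d=d,**ci,pos=o['tool_pos'],rot=o['tool_rot'])
print(o['time_s'],o['qpos'].round(1),o['tool_pos'].round(4),o['tool_rot'].round(2),o['force'].round(1))
for t in names: print(t,[(np.round(r['point'],4),round(r['score'],2)) for r in models.spot_in(t,'wrist')])
E
python3 look.py 1 can_a_mid can_a_grip cradle seat
```

```text
2.8167 [-34.2  -2.3  41.3  88.5   1.5  93.3  97.2] [ 0.4998 -0.0976  0.3593] [-8.994e+01  5.000e-02  1.100e-01] [0.2 0.4 0.6]
can_a_mid [(array([ 0.8165, -0.0516,  0.0468]), 0.8)]
can_a_grip [(array([ 0.5861, -0.0062,  0.0131]), 0.7), (array([ 0.507 , -0.2508,  0.0399]), 0.65)]
cradle [(array([ 0.587 , -0.0109,  0.0119]), 0.6)]
seat [(array([ 0.5855, -0.0052,  0.0142]), 0.77)]
```

View pics/w1.png

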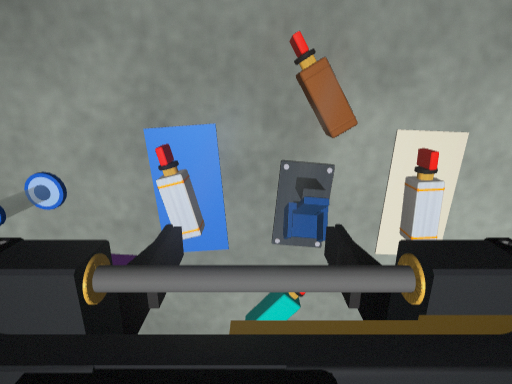

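```bash
python3 - <<'E'
import cv2,numpy as np
from h import *
z=np.load('/tmp/w1.npz'); P=cloud(z['d'],z); p=z['p'].astype(int); d=z['d']
ok=(d>0)
def box(mask,name):
    pts=P[mask][:,:2].astype(np.float32)*1000
    r=cv2.minAreaRect(pts); print(name,len(pts),"c",np.round(r[0],1),"size",np.round(r[1],1),"ang",round(r[2],2),"z med",np.median(P[mask][:,2]).round(4))
X,Y,Z=P[...,0],P[...,1],P[...,2]
red=(p[...,0]>150)&(p[...,1]<80)
def big(m):
    n,l,s,_=cv2.connectedComponentsWithStats(m.astype(np.uint8)); k=1+np.argmax(s[1:,4]); return l==k
r=(X>0.45)&(X<0.72)&(Y>-0.32)&(Y<-0.13)&ok
m=big(cv2.erode((r&(abs(Z-0.051)<0.004)&~red).astype(np.uint8),np.ones((2,2)))>0); box(m,"can top")
m=r&red&(Z>0.02); box(m,"handle"); print(P[m].mean(0), P[m][:,2].max())
q=(X>0.4)&(X<0.78)&(Y>-0.1)&(Y<0.11)&ok
mm=big(q&(Z>0.0065)&(Z<0.014)); box(mm,"plate")
for lo,hi in [(.02,.04),(.04,.06),(.06,.08),(.08,.1),(.1,.2)]:
    a=q&(Z>lo)&(Z<hi)&(X>.5)
    if a.sum(): print(lo,a.sum(),P[a].min(0).round(3),P[a].max(0).round(3))
g=(X>0.45)&(X<0.72)&(Y>-0.33)&(Y<-0.1)&ok&(p[...,2]>150)&(p[...,0]<90)&(Z<0.01); box(g,"mat")
E
python3 - <<'E'
import cv2
a=cv2.imread('pics/w1.png'); cv2.imwrite('pics/w1c.png',cv2.resize(a[130:262,130:350],None,fx=3.5,fy=3.5,interpolation=cv2.INTER_CUBIC))
E
```

```text
can top 1438 c [ 599.7 -229.9] size [117.   45.1] ang 14.2 z med 0.0509
handle 137 c [ 506.9 -254.6] size [31.4 13.2] ang 15.23 z med 0.0488
[ 0.5066642  -0.25427856  0.04877787] 0.05120618016708382
plate 2209 c [608.9  -5.4] size [100.1 170.2] ang 85.07 z med 0.0097
0.02 466 [ 0.551 -0.043  0.02 ] [0.646 0.021 0.04 ]
0.04 564 [ 0.551 -0.044  0.04 ] [0.78  0.022 0.06 ]
0.06 523 [ 0.551 -0.043  0.06 ] [0.656 0.03  0.08 ]
0.08 372 [ 0.551 -0.042  0.08 ] [0.643 0.024 0.1  ]
0.1 247 [ 0.558 -0.022  0.101] [0.577 0.017 0.116]
mat 5409 c [ 585.9 -222.8] size [252.3 130.4] ang 4.25 z med 0.0029
```

View pics/w1c.png

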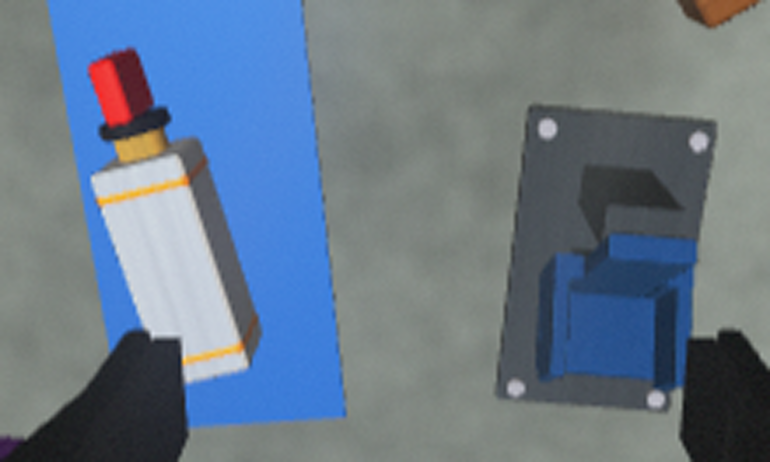

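Run:
```python
import cv2,numpy as np
from h import *
z=np.load('/tmp/w1.npz'); P=cloud(z['d'],z); d=z['d']
Rc=R.from_euler('z',-4.93,degrees=True).as_matrix(); 
Q=(P-np.array([.6089,-.0054,0]))@Rc
x,y,zz=Q[...,0],Q[...,1],Q[...,2]
f=(d>0)&(abs(y)<.018)&(zz>.04)&(zz<.11)&(abs(x)<.06)
# signed distance to expected floor plane
n=np.array([.866,0,.5]); s=(Q-np.array([0,0,.092]))@n
print('floor dist mm (exp -24)',np.percentile(s[f]*1000,[5,25,50,75,95]).round(1), f.sum())
t=(Q-np.array([0,0,.092]))@np.array([.5,0,-.866])
for side in (1,-1):
    c=(d>0)&(side*y>.024)&(side*y<.04)&(zz>.02)&(zz<.11)&(abs(s)<.04)
    print(side,c.sum(),'y',np.percentile(y[c]*1000,[2,10,50,90,98]).round(1),'s',np.percentile(s[c]*1000,[5,50,95]).round(1),'t',np.percentile(t[c]*1000,[2,50,98]).round(1))
fl=(d>0)&(abs(y)<.03)&(abs(s+.024)<.004)&(t<.01)&(t>-.06)
print('floor y',np.percentile(y[fl]*1000,[1,5,95,99]).round(1),'t',t[fl].min()*1000)
st=(d>0)&(abs(y)<.02)&(s>-.02)&(abs(t-.06)<.012); print('stop t',np.percentile(t[st]*1000,[5,50,95]).round(1),st.sum())
```

```text
floor dist mm (exp -24) [-68.4 -50.7 -33.2 -23.4  15.3] 795
1 341 y [24.3 26.  26.9 31.8 33.8] s [-25.9  -2.9  21.7] t [16.2 27.6 60.9]
-1 313 y [-34.5 -34.4 -33.1 -27.4 -25.6] s [-33.2  -5.6  22.5] t [16.1 18.9 66.2]
floor y [-19.9 -19.5  16.7  18.7] t -42.04323111484678
stop t [58.9 60.5 62.4] 441
```

```bash
cat >> h.py <<'E'
C_can=np.array([.5997,-.2299,.027]); YAW=14.5
C_cr=np.array([.6089,-.0054,.092]); YC=-4.93
def Rz(a): return R.from_euler('z',a,degrees=True).as_matrix()
def can_pick(): return C_can,Rz(YAW)
def can_seat(): return C_cr,Rz(YC)@R.from_euler('y',60,degrees=True).as_matrix()
TH=np.radians(35); GP=np.array([-.012,0,.006])
def tool_for(c,Rcan,back=0,off=(0,0,0)):
    """TCP pose holding can at pose; off in can frame (m)"""
    dirc=np.array([np.sin(TH),0,-np.cos(TH)])
    g=c+Rcan@(GP+dirc*(0.008-back)+np.array(off))
    return g,frame(Rcan@dirc,Rcan@np.array([0,1,0]))
E
python3 - <<'E'
from cell import env
from h import *
o=env.get_obs(); print(o['tool_pos'],o['tool_rot'])
p0,R0=np.array([.5,-.0998,.36]),rpy([-90,0,0])
p1,R1=tool_for(*can_pick(),back=.12); p2,_=tool_for(*can_pick())
print(p1,p2,rel(p0,R0,p1,R1).round(1),rel(p1,R1,p2,R1).round(1))
print(can_seat()[1].round(2))
E
```

```text
[ 0.49990607 -0.09848842  0.35967226] [-8.99668770e+01  1.51955303e-03  7.16113362e-02]
[ 0.52588788 -0.24898911  0.12474503] [ 0.59252468 -0.23175566  0.02644678] [  25.9  235.3 -149.2    4.4  -14.   -34.8] [ -0. 120.  -0.   0.   0.   0.]
[[ 0.5   0.09  0.86]
 [-0.04  1.   -0.07]
 [-0.87  0.    0.5 ]]
```

move_arm(
  moves=[
    [26, 235, -149, 4.4, -14, -34.8],
    [26, 235, -149, 4.4, -14, -34.8],
    [26, 235, -149, 4.4, -14, -34.8],
    [26, 235, -149, 4.4, -14, -34.8],
    [26, 235, -149, 4.4, -14, -34.8],
    [26, 235, -149, 4.4, -14, -34.8],
    [26, 235, -149, 4.4, -14, -34.8],
    [26, 235, -149, 4.4, -14, -34.8],
    [26, 235, -149, 4.4, -14, -34.8],
    [26, 235, -149, 4.4, -14, -34.8],
    [26, 235, -149, 4.4, -14, -34.8],
    [26, 235, -149, 4.4, -14, -34.8],
    [26, 235, -149, 4.4, -14, -34.8],
    [26, 235, -149, 4.4, -14, -34.8],
  ],
)

```text
time_s: 4.23
tool_pos: [0.5196, -0.2429, 0.1322]
tool_rot: [-90.5, -34.9, 14.1]
force: [-0.5, 0.3, 0.1]
grip_width: 0.0869
```

```bash
python3 look.py 2
python3 - <<'E'
from cell import env
from h import *
o=env.get_obs(); p2,R2=tool_for(*can_pick()); print(rel(o['tool_pos'],rpy(o['tool_rot']),p2,R2).round(1))
E
```

```text
4.2333 [-35.9 -15.5  71.2 125.1 -18.9  38.5 154.2] [ 0.5196 -0.2429  0.1322] [-90.52 -34.87  14.13] [-0.5  0.3  0.1]
[-1.000e-01  1.287e+02 -6.100e+00  7.000e-01 -3.000e-01 -1.000e-01]
```

View pics/w2.png

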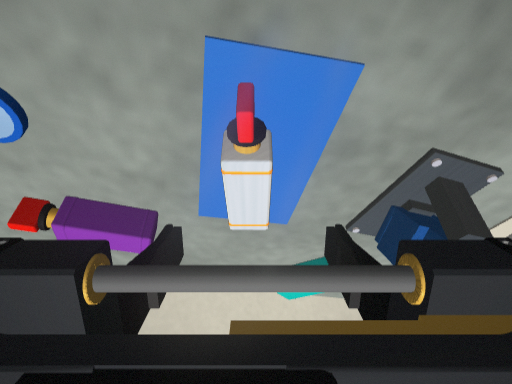

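Run:
```python
from cell import env
from h import *
o=env.get_obs(); p,Rm=o['tool_pos'],rpy(o['tool_rot'])
pa,Ra=np.array([.52,-.17,.30]),frame([0,0,-1],[1,0.1,0])
print(rel(p,Rm,pa,Ra).round(1))
p1,R1=tool_for(*can_pick(),back=.12); R1=R1@np.diag([-1,1,-1])
print(rel(pa,Ra,p1,R1).round(1))
```

```text
[ 110.9 -128.    69.2  -29.5   94.9   26.2]
[ 79.2 175.3  -2.   24.7  78.5  28.9]
```

move_arm(
  moves=[
    [111, -128, 69, -29.5, 94.9, 26.2],
    [111, -128, 69, -29.5, 94.9, 26.2],
    [111, -128, 69, -29.5, 94.9, 26.2],
    [111, -128, 69, -29.5, 94.9, 26.2],
    [111, -128, 69, -29.5, 94.9, 26.2],
    [111, -128, 69, -29.5, 94.9, 26.2],
    [111, -128, 69, -29.5, 94.9, 26.2],
    [111, -128, 69, -29.5, 94.9, 26.2],
    [111, -128, 69, -29.5, 94.9, 26.2],
    [111, -128, 69, -29.5, 94.9, 26.2],
    [111, -128, 69, -29.5, 94.9, 26.2],
    [111, -128, 69, -29.5, 94.9, 26.2],
    [111, -128, 69, -29.5, 94.9, 26.2],
    [111, -128, 69, -29.5, 94.9, 26.2],
    [111, -128, 69, -29.5, 94.9, 26.2],
    [111, -128, 69, -29.5, 94.9, 26.2],
  ],
)

```text
time_s: 5.62
tool_pos: [0.5206, -0.1689, 0.2997]
tool_rot: [-89.9, -0.1, -83.7]
force: [-0.5, 0.7, 1.1]
grip_width: 0.087
```

Run:
```python
from cell import env
from h import *
o=env.get_obs(); p,Rm=o['tool_pos'],rpy(o['tool_rot']); print(o['qpos'].round(1),p,o['tool_rot'])
p1,R1=tool_for(*can_pick(),back=.12); R1=R1@np.diag([-1,1,-1])
print(rel(p,Rm,p1,R1).round(1))
```

```text
[10.2  4.   5.2 89.4 -0.3 86.5 21.7] [ 0.52057875 -0.16888316  0.29971778] [-89.93737749  -0.11875372 -83.70898802]
[ 79.8 175.1  -3.7  24.8  79.1  28.8]
```

move_arm(
  moves=[
    [80, 175, -3, 24.8, 79, 28.8],
    [80, 175, -3, 24.8, 79, 28.8],
    [80, 175, -3, 24.8, 79, 28.8],
    [80, 175, -3, 24.8, 79, 28.8],
    [80, 175, -3, 24.8, 79, 28.8],
    [80, 175, -3, 24.8, 79, 28.8],
    [80, 175, -3, 24.8, 79, 28.8],
    [80, 175, -3, 24.8, 79, 28.8],
    [80, 175, -3, 24.8, 79, 28.8],
    [80, 175, -3, 24.8, 79, 28.8],
    [80, 175, -3, 24.8, 79, 28.8],
    [80, 175, -3, 24.8, 79, 28.8],
    [80, 175, -3, 24.8, 79, 28.8],
    [80, 175, -3, 24.8, 79, 28.8],
    [80, 175, -3, 24.8, 79, 28.8],
    [80, 175, -3, 24.8, 79, 28.8],
  ],
)

```text
time_s: 6.95
tool_pos: [0.5281, -0.2495, 0.1257]
tool_rot: [-89.7, 35.1, -164.8]
force: [-0.5, -0.1, 0.2]
grip_width: 0.0871
```

```bash
python3 look.py 3
python3 - <<'E'
from cell import env
from h import *
o=env.get_obs(); p2,R2=tool_for(*can_pick());R2=R2@np.diag([-1,1,-1]); print(rel(o['tool_pos'],rpy(o['tool_rot']),p2,R2).round(1))
E
```

```text
6.95 [ 24.7  -0.   16.3 122.5 -42.5  44.5  -6.3] [ 0.5281 -0.2495  0.1257] [ -89.69   35.09 -164.76] [-0.5 -0.1  0.2]
[ 2.500e+00  1.196e+02 -8.000e-01  1.000e-01  6.000e-01 -1.000e-01]
```

View pics/w3.png

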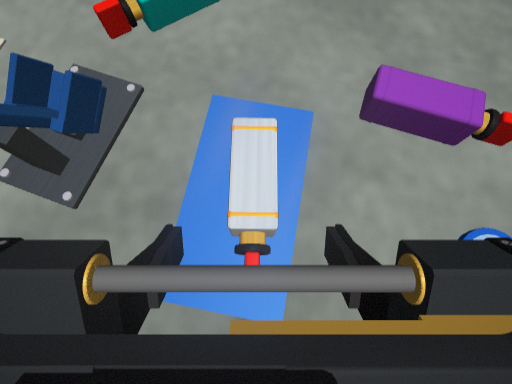

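Run:
```python
import cv2,numpy as np
from h import *
z=np.load('/tmp/w3.npz'); P=cloud(z['d'],z); p=z['p'].astype(int); d=z['d']
X,Y,Z=P[...,0],P[...,1],P[...,2]
r=(d>0)&(X>0.45)&(X<0.72)&(Y>-0.32)&(Y<-0.13)&(abs(Z-.051)<.004)&(p.min(-1)>90)|((d>0)&(abs(Z-.051)<.004)&(p[...,0]>150)&(p[...,1]>100)&(X>.5)&(X<.72)&(Y>-.3)&(Y<-.16))
n,l,s,_=cv2.connectedComponentsWithStats(r.astype(np.uint8)); m=l==1+np.argmax(s[1:,4])
print(cv2.minAreaRect((P[m][:,:2]*1000).astype(np.float32)),np.median(Z[m]))
```

```text
((600.1514892578125, -231.0264434814453), (119.236328125, 48.5782470703125), 14.250186920166016) 0.05098806195940068
```

move_arm(
  moves=[
    [2, 30, 0, 0, 0.4, 0],
    [2, 60, 0, 0, 0.4, 0],
    [2, 85, 0, 0, 0.4, 0],
    [2, 105, 0, 0, 0.4, 0],
    [2, 115, 0, 0, 0.4, 0],
    [2, 120, 0, 0, 0.4, 0],
    [2, 120, 0, 0, 0.4, 0],
    [2, 120, 0, 0, 0.4, 0],
    [2, 120, 0, 0, 0.4, 0],
  ],
)

```text
time_s: 7.75
tool_pos: [0.5927, -0.233, 0.0271]
tool_rot: [-90.0, 35.2, -165.4]
force: [-0.4, -0.4, -0.7]
grip_width: 0.0868
```

move_arm(
  moves=[
    [0, 0, 0, 0, 0, 0],
    [0, 0, 0, 0, 0, 0],
    [0, 0, 0, 0, 0, 0],
    [0, 0, 0, 0, 0, 0],
    [0, 0, 0, 0, 0, 0],
    [0, 0, 0, 0, 0, 0],
  ],
  claw=30,
  newtons=45,
)

```text
time_s: 8.25
tool_pos: [0.5925, -0.2319, 0.0259]
tool_rot: [-90.1, 35.1, -165.4]
force: [0.2, -0.2, 0.2]
grip_width: 0.0544
```

```bash
python3 look.py 4
python3 - <<'E'
from cell import env
from h import *
o=env.get_obs(); p2,R2=tool_for(*can_pick());R2=R2@np.diag([-1,1,-1]); print(rel(o['tool_pos'],rpy(o['tool_rot']),p2,R2).round(1),o['force'],o['grip_width'])
E
```

```text
8.25 [ 22.9  13.7  12.2 121.5 -58.   34.3   5.2] [ 0.5925 -0.2319  0.0259] [ -90.08   35.1  -165.43] [ 0.2 -0.2  0.2]
[-0.4 -0.5 -0.1  0.1  0.1 -0.1] [ 0.17661525 -0.22566074  0.07489146] 0.05056993459949738
```

View pics/w4.png

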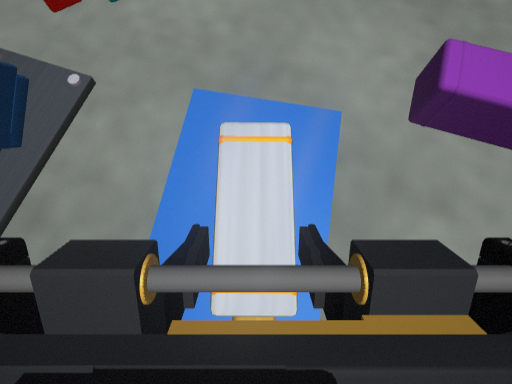

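Fingers still closing (50.6 mm and moving); centred on the canister. Let them finish, then lift.

move_arm(
  moves=[
    [0, 0, 0, 0, 0, 0],
    [0, 0, 0, 0, 0, 0],
    [0, 0, 0, 0, 0, 0],
    [0, 0, 0, 0, 0, 0],
    [0, 0, 0, 0, 0, 0],
  ],
)

```text
time_s: 8.72
tool_pos: [0.5925, -0.2321, 0.0258]
tool_rot: [-90.1, 35.1, -165.4]
force: [0.6, -0.8, -0.1]
grip_width: 0.0473
```

Run:
```python
from cell import env
from h import *
F=np.diag([-1,1,-1])
o=env.get_obs(); p,Rm=o['tool_pos'],rpy(o['tool_rot']); print(p,o['tool_rot'],o['force'],o['grip_width'])
# can pose in tool as measured
c=np.array([.6001,-.2305,.027]); Rc=Rz(14.3)
rc=Rm.T@(c-p); Rrel=Rm.T@Rc; np.savez('/tmp/hold.npz',rc=rc,Rrel=Rrel); print(rc*1000)
cs,Rs=can_seat()
def tool(off): # off in can frame
    Rt=Rs@Rrel.T; return cs+Rs@np.array(off)-Rt@rc, Rt
up=p+[0,0,.16]; print('lift',rel(p,Rm,up,Rm).round(1))
A,RA=tool([-.09,0,.05]); B,_=tool([-.004,0,.004])
print('A',A,'tool dir',RA[:,1]); print(rel(up,Rm,A,RA).round(1)); print(rel(A,RA,B,RA).round(1))
```

```text
[ 0.59248086 -0.23208905  0.02578334] [ -90.07796713   35.0923236  -165.44202828] [ 0.59896565 -0.83845944 -0.14580607] 0.04731593109390178
[-7.06030341  3.47318224  0.38184171]
lift [ -92.  -130.9   -0.2    0.     0.     0. ]
A [ 0.60231379 -0.00448851  0.20106779] tool dir [-0.41926541  0.04012874 -0.9069764 ]
[ -63.4   26.2 -217.8    1.6   20.3  -59.3]
[-43.9  87.1   0.5   0.    0.    0. ]
```

Run:
```python
from h import *
h=np.load('/tmp/hold.npz'); rc,Rrel=h['rc'],h['Rrel']
p=np.array([.59248,-.23209,.02578]); Rm=rpy([-90.078,35.092,-165.442])
cs,Rs=can_seat(); Rt=Rs@Rrel.T
def tool(off): return cs+Rs@np.array(off)-Rt@rc
up=p+Rm@np.array([-.115,-.164,0]); A=tool([-.09,0,.08]);B=tool([-.03,0,.03])
print(up,A,rel(up,Rm,A,Rt).round(1),rel(A,Rt,B,Rt).round(1),rel(A,Rt,tool([-.003,0,.003]),Rt).round(1))
```

```text
[ 0.59235649 -0.23235274  0.22608206] [ 0.62819844 -0.00672126  0.21606779] [ -69.    61.  -209.3    1.6   20.3  -59.3] [-20.3  75.4   0.4   0.    0.    0. ] [-26.9 113.    0.5   0.    0.    0. ]
```

move_arm(
  moves=[
    [-12, -16, 0, 0, 0, 0],
    [-29, -41, 0, 0, 0, 0],
    [-52, -74, 0, 0, 0, 0],
    [-75, -107, 0, 0, 0, 0],
    [-98, -140, 0, 0, 0, 0],
    [-115, -164, 0, 0, 0, 0],
    [-115, -164, 0, 0, 0, 0],
  ],
)

```text
time_s: 9.3
tool_pos: [0.5952, -0.2338, 0.2342]
tool_rot: [-89.6, 35.6, -165.1]
force: [1.8, -1.9, -1.9]
grip_width: 0.0473
```

move_arm(
  moves=[
    [-6, 5, -17, 0.1, 1.7, -5],
    [-12, 10, -35, 0.3, 3.4, -10],
    [-17, 15, -52, 0.4, 5.1, -15],
    [-23, 20, -70, 0.5, 6.8, -20],
    [-29, 25, -87, 0.7, 8.5, -25],
    [-35, 30, -105, 0.8, 10.2, -30],
    [-40, 36, -122, 0.9, 11.8, -35],
    [-46, 41, -140, 1.1, 13.5, -40],
    [-52, 46, -157, 1.2, 15.2, -44.5],
    [-58, 51, -174, 1.3, 16.9, -49.5],
    [-63, 56, -192, 1.5, 18.6, -54.5],
    [-69, 61, -209, 1.6, 20.3, -59.3],
    [-69, 61, -209, 1.6, 20.3, -59.3],
    [-69, 61, -209, 1.6, 20.3, -59.3],
    [-69, 61, -209, 1.6, 20.3, -59.3],
    [-69, 61, -209, 1.6, 20.3, -59.3],
  ],
)

```text
time_s: 10.63
tool_pos: [0.6279, -0.0082, 0.2164]
tool_rot: [-90.3, -24.8, 175.2]
force: [0.5, -0.3, -3.2]
grip_width: 0.0477
```

```bash
python3 look.py 5
python3 - <<'E'
from cell import env, read_camera
import cv2
for n in ('scene','side'):
    p,d=read_camera(n); cv2.imwrite(f'pics/{n}5.png',p[:,:,::-1])
from h import *
h=np.load('/tmp/hold.npz'); rc,Rrel=h['rc'],h['Rrel']
cs,Rs=can_seat(); Rt=Rs@Rrel.T
o=env.get_obs(); A=cs+Rs@np.array([-.003,0,.003])-Rt@rc
print(rel(o['tool_pos'],rpy(o['tool_rot']),A,Rt).round(1),o['grip_width'])
E
cd pics; python3 -c "
import cv2
a=cv2.imread('side5.png');b=cv2.imread('scene5.png')
cv2.imwrite('s5.png',cv2.hconcat([cv2.resize(a[100:260,180:360],(450,400)),cv2.resize(b[100:240,200:340],(400,400))][:1]+[cv2.resize(b[100:240,200:340],(340,400))]))"
```

```text
10.6333 [ -2.7  36.7   4.5  59.9  -4.6 108.2 -93.9] [ 0.6279 -0.0082  0.2164] [-90.27 -24.81 175.21] [ 0.5 -0.3 -3.2]
[-2.730e+01  1.147e+02 -7.000e-01  0.000e+00 -1.000e-01 -2.000e-01] 0.04740432400407223
```

View pics/w5.png

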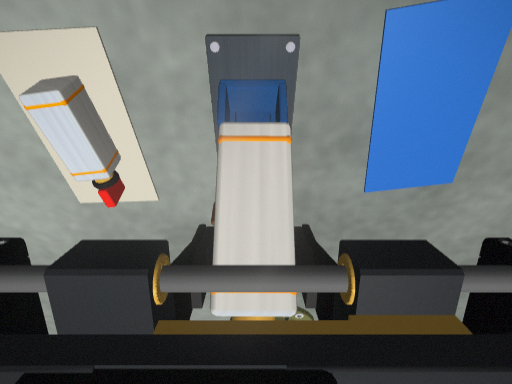

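View pics/s5.png

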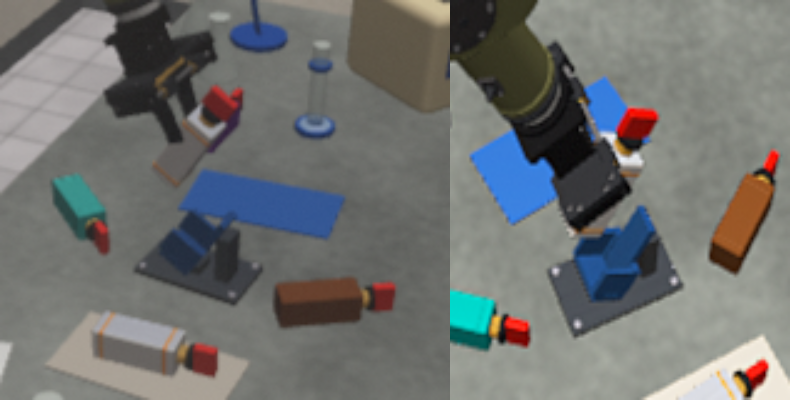

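Run:
```python
from h import *
import cv2
z=np.load('/tmp/w5.npz'); P=cloud(z['d'],z); d=z['d']; ok=d>0
X,Y,Z=P[...,0],P[...,1],P[...,2]
m=ok&(Z>.006)&(Z<.0135)&(abs(X-.61)<.12)&(abs(Y)<.08)
n,l,s,_=cv2.connectedComponentsWithStats(m.astype(np.uint8)); m=l==1+np.argmax(s[1:,4])
pts=P[m]; print(pts.min(0),pts.max(0)); r=cv2.minAreaRect((pts[:,:2]*1000).astype(np.float32)); print(r)
Rc=Rz(YC); Q=(P-[C_cr[0],C_cr[1],0])@Rc
# far plate: side edges
e=m&(Q[...,0]>.05); print('plate y edges',np.percentile(Q[e][:,1]*1000,[.5,99.5]),'far x',np.percentile(Q[m][:,0]*1000,99.7))
c=ok&(Q[...,2]>.02)&(Q[...,2]<.07)&(abs(Q[...,1])<.045)&(Q[...,0]>.0)&(Q[...,0]<.08); print('cheeks y',np.percentile(Q[c][:,1]*1000,[1,99]))
# canister top face in expected can frame
h=np.load('/tmp/hold.npz'); T=rpy(z['rot']); c0=z['pos']+T@h['rc']; Rcan=T@h['Rrel']
q=(P-c0)@Rcan; k=ok&(abs(q[...,2]-.024)<.006)&(abs(q[...,0])<.07)&(abs(q[...,1])<.03)
print('can y',np.percentile(q[k][:,1]*1000,[1,99]),'x',np.percentile(q[k][:,0]*1000,[.5,99.5]),'z',np.median(q[k][:,2]),k.sum())
A=np.c_[q[k][:,:2],np.ones(k.sum())]; print('plane slopes',np.linalg.lstsq(A,q[k][:,2],rcond=None)[0])
print('canister in cradle frame',(c0-[C_cr[0],C_cr[1],.092])@Rc, 'axis', Rc.T@Rcan[:,0])
```

```text
[ 0.55163746 -0.06126168  0.00604233] [0.69894032 0.04933047 0.01347123]
((621.429443359375, -6.097690582275391), (100.09037017822266, 148.34817504882812), 85.20112609863281)
plate y edges [-48.80453286  49.75238797] far x 86.53246296316637
cheeks y [-32.71393884  33.51161494]
can y [-24.11667261  23.63676155] x [-58.99400962  58.01191927] z 0.024618134148060376 13456
plane slopes [ 0.00278841 -0.00123304  0.02454827]
canister in cradle frame [ 0.02407951 -0.00148365  0.11825094] axis [ 0.50148356 -0.00134409 -0.86516613]
```

move_arm(
  moves=[
    [-4, 18, -0.5, 0, 0, 0],
    [-9, 38, -1, 0, 0, -0.2],
    [-14, 58, -1.2, 0, 0, -0.2],
    [-18, 75, -1.2, 0, 0, -0.2],
    [-21, 88, -1.2, 0, 0, -0.2],
    [-23, 97, -1.2, 0, 0, -0.2],
    [-23, 97, -1.2, 0, 0, -0.2],
    [-23, 97, -1.2, 0, 0, -0.2],
    [-23, 97, -1.2, 0, 0, -0.2],
    [-23, 97, -1.2, 0, 0, -0.2],
  ],
)

```text
time_s: 11.62
tool_pos: [0.6094, -0.0036, 0.1199]
tool_rot: [-90.3, -24.9, 175.3]
force: [-0.3, -0.5, -3.6]
grip_width: 0.0475
```

```bash
python3 look.py 6
python3 - <<'E'
from cell import env
from h import *
h=np.load('/tmp/hold.npz'); rc,Rrel=h['rc'],h['Rrel']
cs,Rs=can_seat(); Rt=Rs@Rrel.T
o=env.get_obs();
for off in ([-.003,0.0004,.003],[0,0.0004,0.0]):
  A=cs+Rs@np.array(off)-Rt@rc
  print(rel(o['tool_pos'],rpy(o['tool_rot']),A,Rt).round(1),o['force'])
E
```

```text
11.6167 [ -3.   37.    4.   70.5  -4.5  97.5 -93.7] [ 0.6094 -0.0036  0.1199] [-90.33 -24.91 175.29] [-0.3 -0.5 -3.6]
[-3.6 17.5  1.2  0.  -0.   0. ] [ 0.89465876  0.18358608 -4.32900731]
[-4.3 21.7  1.2  0.  -0.   0. ] [ 0.89465876  0.18358608 -4.32900731]
```

View pics/w6.png

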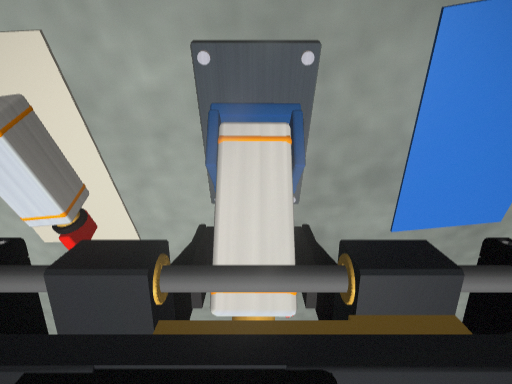

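move_arm(
  moves=[
    [-1, 5, 1.2, 0, 0, 0],
    [-2, 9, 1.2, 0, 0, 0],
    [-3, 13, 1.2, 0, 0, 0],
    [-3.5, 16, 1.2, 0, 0, 0],
    [-4, 19, 1.2, 0, 0, 0],
    [-4, 20, 1.2, 0, 0, 0],
    [-4, 20, 1.2, 0, 0, 0],
    [-4, 20, 1.2, 0, 0, 0],
  ],
)

```text
time_s: 12.33
tool_pos: [0.6041, -0.0042, 0.0988]
tool_rot: [-90.3, -25.0, 175.3]
force: [1.4, 0.3, -1.9]
grip_width: 0.0476
```

```bash
python3 look.py 7
python3 - <<'E'
from cell import env
from h import *
h=np.load('/tmp/hold.npz'); rc,Rrel=h['rc'],h['Rrel']
cs,Rs=can_seat(); Rt=Rs@Rrel.T
o=env.get_obs();
for off in ([0,0.0004,0.0],):
  A=cs+Rs@np.array(off)-Rt@rc
  print(rel(o['tool_pos'],rpy(o['tool_rot']),A,Rt).round(1),o['force'],o['wrist_torque'])
E
```

```text
12.3333 [ -3.   37.3   3.9  72.5  -4.4  95.2 -93.6] [ 0.6041 -0.0042  0.0988] [-90.32 -24.99 175.3 ] [ 1.4  0.3 -1.9]
[-0.3  0.7  0.  -0.  -0.   0.1] [ 2.60755408  0.68111097 -2.61080619] [-0.18612924 -1.10086844 -0.01740329]
```

View pics/w7.png

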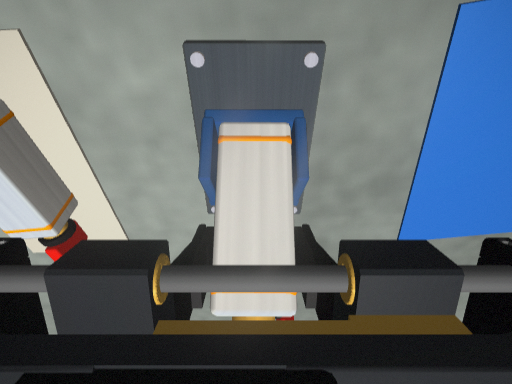

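move_arm(
  moves=[
    [0, 0.5, 0, 0, 0, 0],
    [0, 0.5, 0, 0, 0, 0],
    [0, 0.5, 0, 0, 0, 0],
    [0, 0.5, 0, 0, 0, 0],
    [0, 0.5, 0, 0, 0, 0],
    [0, 0.5, 0, 0, 0, 0],
    [0, 0.5, 0, 0, 0, 0],
  ],
  claw=87,
)

```text
time_s: 12.97
tool_pos: [0.6032, -0.0041, 0.0982]
tool_rot: [-90.3, -25.1, 175.3]
force: [-0.1, -0.2, -0.2]
grip_width: 0.0837
```

```bash
python3 look.py 8
python3 - <<'E'
from cell import env
from h import *
z=np.load('/tmp/w8.npz'); P=cloud(z['d'],z); d=z['d']
cs,Rs=can_seat(); q=(P-cs)@Rs; k=(d>0)&(abs(q[...,2]-.024)<.008)&(abs(q[...,0])<.07)&(abs(q[...,1])<.03)&(z['p'].min(-1)>100)
print('can y',np.percentile(q[k][:,1]*1000,[1,99]),'x',np.percentile(q[k][:,0]*1000,[.5,99.5]),'z',np.median(q[k][:,2]),k.sum())
A=np.c_[q[k][:,:2],np.ones(k.sum())]; print('plane slopes',np.linalg.lstsq(A,q[k][:,2],rcond=None)[0])
print(env.get_obs()['grip_width'],env.get_obs()['force'])
E
```

```text
12.9667 [ -3.   37.3   3.9  72.6  -4.4  95.2 -93.6] [ 0.6032 -0.0041  0.0982] [-90.31 -25.08 175.3 ] [-0.1 -0.2 -0.2]
can y [-23.12806673  22.99789927] x [-58.84040426  58.1672195 ] z 0.024992211542634826 12795
plane slopes [2.22278981e-03 4.95463818e-05 2.49230682e-02]
0.0850300560382099 [-0.41741003 -0.20237101  0.39784241]
```

View pics/w8.png

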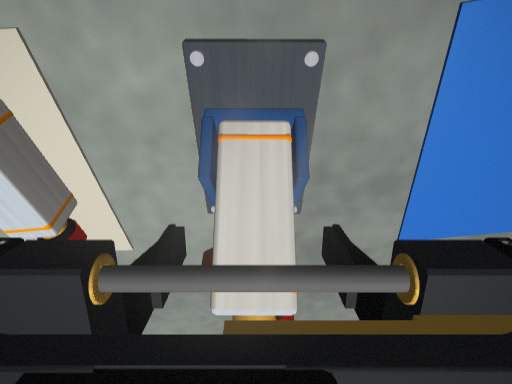

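move_arm(
  moves=[
    [0, -10, 0, 0, 0, 0],
    [0, -25, 0, 0, 0, 0],
    [0, -50, 0, 0, 0, 0],
    [0, -85, 0, 0, 0, 0],
    [0, -120, 0, 0, 0, 0],
    [0, -155, 0, 0, 0, 0],
    [0, -180, 0, 0, 0, 0],
    [0, -180, 0, 0, 0, 0],
    [0, -180, 0, 0, 0, 0],
  ],
)

```text
time_s: 13.77
tool_pos: [0.6781, -0.0114, 0.2606]
tool_rot: [-90.3, -24.7, 175.3]
force: [0.7, -0.5, -0.1]
grip_width: 0.0868
```

```bash
python3 look.py 9
cat >> h.py <<'E'
def wing(xc,flip=True,ang=0):
    c,Rs=can_seat(); s=-1 if flip else 1
    a=np.radians(ang)
    return c+Rs@np.array([xc,0,0]), frame(Rs[:,0],s*Rs@np.array([0,1,0]))
E
python3 - <<'E'
from cell import env
from h import *
o=env.get_obs(); print(rel(o['tool_pos'],rpy(o['tool_rot']),*wing(-.203)).round(1))
E
```

```text
13.7667 [ -1.5  44.3   3.6  42.7  -4.7 117.7 -94.4] [ 0.6781 -0.0114  0.2606] [-90.34 -24.74 175.3 ] [ 0.7 -0.5 -0.1]
[ 1.578e+02  6.380e+01 -4.000e-01  3.000e-01  1.000e-01  5.490e+01]
```

View pics/w9.png

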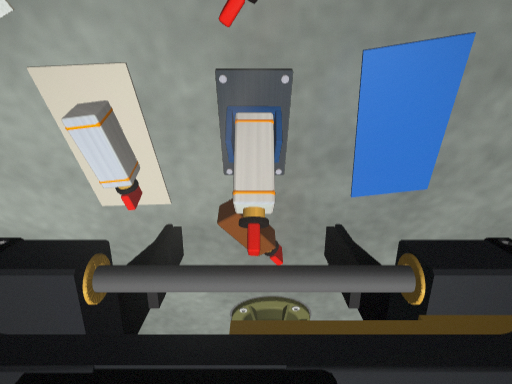

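move_arm(
  moves=[
    [13, 0, 0, 0, 0, 4.5],
    [26, 2, 0, 0, 0, 9],
    [40, 5, 0, 0, 0, 14],
    [55, 9, 0, 0, 0, 19],
    [70, 14, 0, 0, 0, 24],
    [85, 20, 0, 0, 0, 29],
    [100, 27, 0, 0, 0, 34],
    [115, 35, 0, 0, 0, 40],
    [130, 44, 0, 0, 0, 45],
    [145, 54, 0, 0, 0, 50],
    [158, 64, 0, 0.3, 0, 54.9],
    [158, 64, 0, 0.3, 0, 54.9],
    [158, 64, 0, 0.3, 0, 54.9],
    [158, 64, 0, 0.3, 0, 54.9],
  ],
)

```text
time_s: 14.98
tool_pos: [0.5262, 0.0015, 0.2352]
tool_rot: [-89.5, 25.4, 174.8]
force: [-1.2, -0.5, 0.3]
grip_width: 0.0867
```

```bash
python3 look.py 10
python3 - <<'E'
from cell import env
from h import *
o=env.get_obs(); print(rel(o['tool_pos'],rpy(o['tool_rot']),*wing(-.203)).round(1))
z=np.load('/tmp/w10.npz'); P=cloud(z['d'],z); d=z['d']; p=z['p'].astype(int)
cs,Rs=can_seat(); q=(P-cs)@Rs
red=(d>0)&(p[...,0]>120)&(p[...,1]<60)&(abs(q[...,1])<.04)&(abs(q[...,2])<.04)&(abs(q[...,0]+.1)<.03)
Q=q[red]*1000; print(red.sum(),np.percentile(Q,[2,50,98],axis=0).round(1))
k=(d>0)&(abs(q[...,2]-.024)<.008)&(abs(q[...,0])<.07)&(abs(q[...,1])<.03)&(p.min(-1)>100)
print('can',np.percentile(q[k]*1000,[1,50,99],axis=0).round(1))
E
```

```text
14.9833 [   6.1  -17.2  -10.9  119.6    2.    52.3 -101.2] [0.5262 0.0015 0.2352] [-89.53  25.42 174.81] [-1.2 -0.5  0.3]
[  2.1 -37.9   0.7  -0.3  -0.2   4.7]
862 [[-112.4   -6.8  -18.4]
 [-111.    -0.2    6.9]
 [ -89.9    5.9   23.3]]
can [[-60.6 -22.5  16.3]
 [-38.4   0.1  25.1]
 [ 54.1  22.1  25.7]]
```

View pics/w10.png

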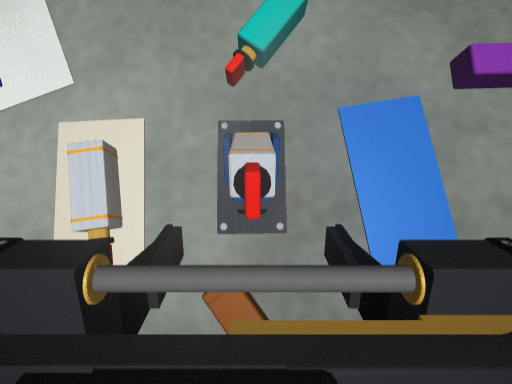

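Run:
```python
from cell import env
from h import *
o=env.get_obs(); print(rel(o['tool_pos'],rpy(o['tool_rot']),*wing(-.135)).round(1))
```

```text
[-3.4 29.8  0.4 -0.3 -0.2  4.7]
```

move_arm(
  moves=[
    [-1, 10, 0.4, 0, 0, 1.5],
    [-2, 20, 0.4, -0.3, -0.2, 3],
    [-3.4, 30, 0.4, -0.3, -0.2, 4.7],
    [-3.4, 30, 0.4, -0.3, -0.2, 4.7],
    [-3.4, 30, 0.4, -0.3, -0.2, 4.7],
    [-3.4, 30, 0.4, -0.3, -0.2, 4.7],
  ],
)

```text
time_s: 15.53
tool_pos: [0.5456, 0.0051, 0.2136]
tool_rot: [-90.5, 30.3, 175.3]
force: [0.7, 0.6, 0.1]
grip_width: 0.087
```

Run:
```python
from cell import env
from h import *
o=env.get_obs(); print(o['qpos'].round(1),rel(o['tool_pos'],rpy(o['tool_rot']),*wing(-.135)).round(1),rel(o['tool_pos'],rpy(o['tool_rot']),*wing(-.094)).round(1))
```

```text
[   3.5  -17.3   -8.9  124.     3.1   43.1 -102. ] [ 5.4  2.3  5.1  0.6  0.2 -0.3] [ 5.7 43.3  5.5  0.6  0.2 -0.3]
```

move_arm(
  moves=[
    [4, 4, 3, 0.3, 0, 0],
    [5.7, 12, 5.5, 0.6, 0.2, -0.3],
    [5.7, 22, 5.5, 0.6, 0.2, -0.3],
    [5.7, 32, 5.5, 0.6, 0.2, -0.3],
    [5.7, 40, 5.5, 0.6, 0.2, -0.3],
    [5.7, 43, 5.5, 0.6, 0.2, -0.3],
    [5.7, 43, 5.5, 0.6, 0.2, -0.3],
    [5.7, 43, 5.5, 0.6, 0.2, -0.3],
    [5.7, 43, 5.5, 0.6, 0.2, -0.3],
  ],
)

```text
time_s: 16.28
tool_pos: [0.5625, -0.002, 0.1739]
tool_rot: [-90.0, 30.1, 175.0]
force: [0.5, 0.4, 0.2]
grip_width: 0.0868
```

```bash
python3 look.py 11
python3 - <<'E'
from cell import env
from h import *
o=env.get_obs(); print(rel(o['tool_pos'],rpy(o['tool_rot']),*wing(-.094)).round(1))
E
```

```text
16.2833 [   4.5  -12.7   -9.7  125.3    5.2   37.7 -103.8] [ 0.5625 -0.002   0.1739] [-89.98  30.12 174.99] [0.5 0.4 0.2]
[ 0.9  0.3 -0.6 -0.1 -0.1 -0.1]
```

View pics/w11.png

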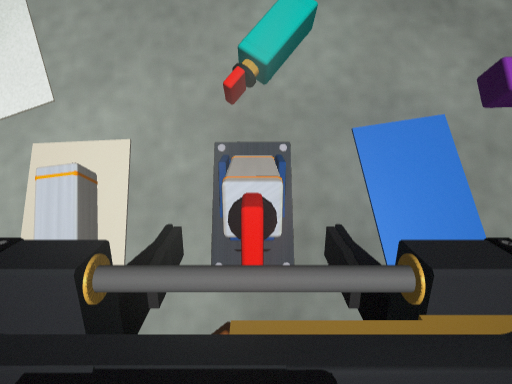

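move_arm(
  moves=[
    [0.5, 0, 0, 0, 0, 0],
    [0.5, 0, 0, 0, 0, 0],
    [0.5, 0, 0, 0, 0, 0],
    [0.5, 0, 0, 0, 0, 0],
    [0.5, 0, 0, 0, 0, 0],
    [0.5, 0, 0, 0, 0, 0],
    [0.5, 0, 0, 0, 0, 0],
    [0.5, 0, 0, 0, 0, 0],
    [0.5, 0, 0, 0, 0, 0],
    [0.5, 0, 0, 0, 0, 0],
    [0.5, 0, 0, 0, 0, 0],
    [0.5, 0, 0, 0, 0, 0],
    [0.5, 0, 0, 0, 0, 0],
    [0.5, 0, 0, 0, 0, 0],
  ],
  claw=5,
  newtons=15,
)

```text
time_s: 17.5
tool_pos: [0.5621, -0.0014, 0.174]
tool_rot: [-90.0, 30.1, 175.0]
force: [-3.6, 2.3, 5.6]
grip_width: 0.0071
```

move_arm(
  moves=[
    [0, 0, 0, 0, -2, 0],
    [0, 0, 0, 0, -4, 0],
    [0, 0, 0, 0, -6, 0],
    [0, 0, 0, 0, -6, 0],
    [0, 0, 0, 0, -6, 0],
  ],
)

```text
time_s: 17.92
tool_pos: [0.5623, -0.0015, 0.1743]
tool_rot: [-86.6, 30.0, -178.1]
force: [-4.1, 1.1, 5.3]
grip_width: 0.0049
```

```bash
python3 look.py 12
python3 - <<'E'
from cell import env
from h import *
o=env.get_obs(); print(rel(o['tool_pos'],rpy(o['tool_rot']),*wing(-.094)).round(1),o['grip_width'],o['force'])
print('wrist torque tool frame',rpy(o['tool_rot']).T@o['wrist_torque'])
E
```

```text
17.9167 [  3.5 -12.8  -8.8 125.3   5.5  37.7 -98.1] [ 0.5623 -0.0015  0.1743] [ -86.55   29.99 -178.12] [-4.1  1.1  5.3]
[ 0.6  0.6 -0.1 -0.   5.9 -0.2] 0.0049925897973320255 [-3.74599628  1.42517791  6.40501266]
wrist torque tool frame [-0.36576666  0.05179457 -0.92144295]
```

View pics/w12.png

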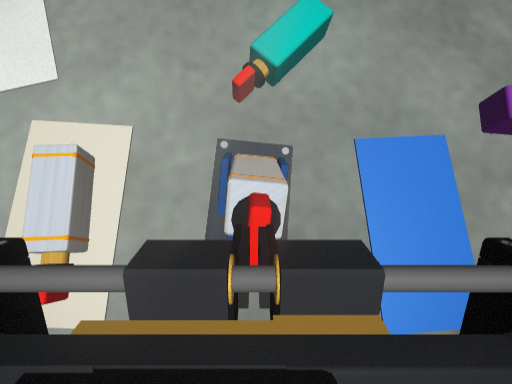

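Run:
```python
import cv2
from cell import read_camera
a=cv2.imread('pics/w12.png'); cv2.imwrite('pics/w12c.png',cv2.resize(a[130:345,160:350],None,fx=2.6,fy=2.6,interpolation=cv2.INTER_CUBIC))
for n,(r0,r1,c0,c1) in {'side':(130,250,200,330),'scene':(110,230,210,340)}.items():
    p,d=read_camera(n); cv2.imwrite(f'pics/{n}12.png',cv2.resize(p[r0:r1,c0:c1,::-1],None,fx=4,fy=4,interpolation=cv2.INTER_CUBIC))
```

```text
(no output)
```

View pics/w12c.png

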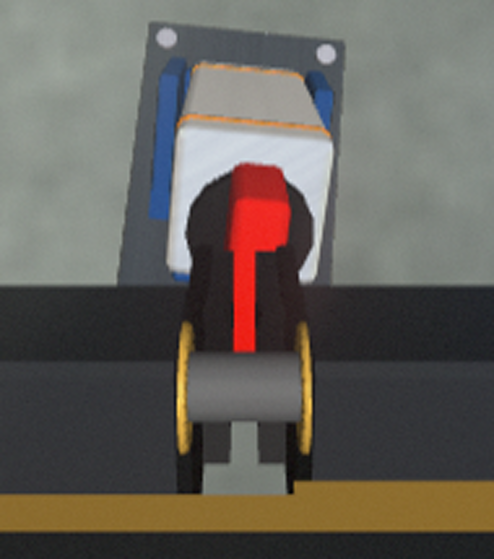

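View pics/side12.png

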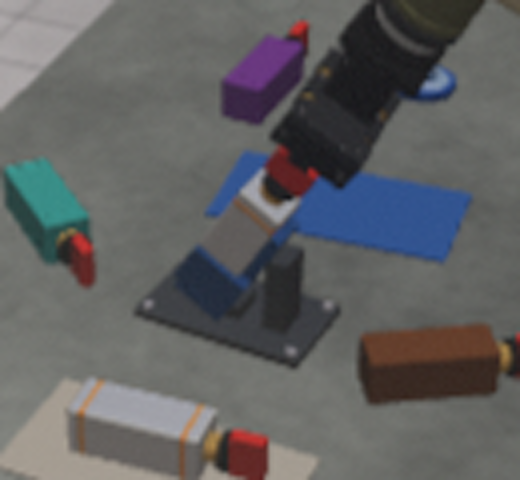

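View pics/scene12.png

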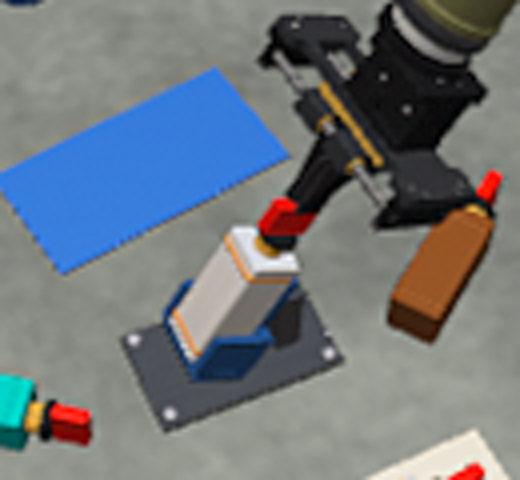

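Run:
```python
from h import *
for k in ('11','12'):
    z=np.load(f'/tmp/w{k}.npz'); P=cloud(z['d'],z); d=z['d']; p=z['p'].astype(int)
    T=rpy(z['rot']); t=(P-z['pos'])@T*1000
    red=(d>0)&(p[...,0]>90)&(p[...,1]<60)&(np.linalg.norm(t,axis=-1)<60)
    print(k,'red tool xyz',np.percentile(t[red],[1,50,99],axis=0).round(1).tolist())
    # end face edges per x slice
    for x in (-15,-10,-5,0,5,10,15,20):
        s=red&(abs(t[...,0]-x)<2); print(x,s.sum(),np.percentile(t[s][:,1:],[2,98],axis=0).round(1).tolist() if s.sum() else '')
    blk=(d>0)&(p.max(-1)<60)&(abs(t[...,0])<14)&(abs(t[...,2])<60)&(t[...,1]>-45)&(t[...,1]<25)
    print('black',blk.sum())
    for y in range(-40,25,5):
        s=blk&(abs(t[...,1]-y)<2.5)
        if s.sum(): print(y,s.sum(),'x',np.percentile(t[s][:,0],[2,98]).round(1),'z- max',t[s][:,2][t[s][:,2]<0].max(initial=-99).round(1),'z+ min',t[s][:,2][t[s][:,2]>0].min(initial=99).round(1))
```

```text
11 red tool xyz [[-22.8, -18.4, -7.2], [-7.6, -16.8, -0.4], [15.6, 6.8, 6.4]]
-15 140 [[-18.2, -7.0], [-14.5, 6.3]]
-10 141 [[-18.5, -7.1], [-14.5, 6.3]]
-5 142 [[-18.1, -7.1], [-14.3, 6.4]]
0 136 [[-18.5, -7.2], [-14.4, 6.4]]
5 126 [[-18.4, -7.3], [-14.2, 6.5]]
10 131 [[-18.5, -7.3], [-14.3, 6.5]]
15 96 [[-18.1, -6.7], [-15.5, 5.9]]
20 0 
black 2219
-40 320 x [-12.4   1.5] z- max -42.6 z+ min 43.6
-35 274 x [-12.2   5.2] z- max -42.5 z+ min 43.6
-30 285 x [-12.2   6.8] z- max -42.6 z+ min 43.7
-25 266 x [-12.1   8.4] z- max -42.6 z+ min 43.7
-20 193 x [-12.2   7.7] z- max -42.7 z+ min 43.6
-15 3 x [1.3 8.6] z- max -43.1 z+ min 44.2
15 709 x [-13.6  11.9] z- max -8.9 z+ min 7.2
20 2 x [-13.2 -12.6] z- max -13.3 z+ min 11.6
12 red tool xyz [[-22.7, -19.2, -2.7], [-15.4, -16.6, 2.1], [15.1, 8.1, 10.7]]
-15 148 [[-18.2, -2.7], [-14.4, 10.6]]
-10 109 [[-29.3, -2.8], [-14.7, 9.9]]
-5 50 [[-18.2, -1.5], [-15.9, 2.7]]
0 48 [[-18.6, -1.6], [-15.9, 2.7]]
5 46 [[-18.6, -1.6], [-16.3, 2.7]]
10 47 [[-18.1, -1.6], [-16.4, 2.8]]
15 35 [[-18.3, -1.6], [-15.9, 2.8]]
20 0 
black 1173
-40 164 x [-12.3  -7.3] z- max -2.3 z+ min 3.4
-35 135 x [-12.3  -1.7] z- max -2.0 z+ min 3.1
-30 127 x [-12.1  -0.1] z- max -1.9 z+ min 3.1
-25 113 x [-12.3  -9.9] z- max -2.6 z+ min 3.7
-20 84 x [-12.2 -10.1] z- max -2.7 z+ min 3.8
-15 3 x [-11.2  -9.7] z- max -4.6 z+ min 11.1
10 1 x [-3.2 -3.2] z- max -13.1 z+ min 99.0
15 457 x [-13.3   6.4] z- max -4.0 z+ min 12.9
20 2 x [-13.7 -13.3] z- max -9.0 z+ min 99.0
```

Run:
```python
from h import *
from cell import env
print(env.nose_length)
for k in ('3','8','11','12'):
    z=np.load(f'/tmp/w{k}.npz'); P=cloud(z['d'],z); d=z['d']; p=z['p'].astype(int)
    T=rpy(z['rot']); t=(P-z['pos'])@T*1000
    s=(d>0)&(abs(t[...,0])<16)&(abs(t[...,2])<62)&(abs(t[...,2])>(40 if k!='12' else 0))&(t[...,1]>-60)&(t[...,1]<30)
    h,e=np.histogram(t[s][:,1],np.arange(-60,32,4)); print(k,list(zip(e[:-1].astype(int),h)))
    print(P[s][np.argsort(t[s][:,1])[-3:]].round(3), z['pos'].round(3))
```

```text
0.011
3 [(np.int64(-60), np.int64(321)), (np.int64(-56), np.int64(238)), (np.int64(-52), np.int64(228)), (np.int64(-48), np.int64(237)), (np.int64(-44), np.int64(289)), (np.int64(-40), np.int64(232)), (np.int64(-36), np.int64(234)), (np.int64(-32), np.int64(231)), (np.int64(-28), np.int64(213)), (np.int64(-24), np.int64(213)), (np.int64(-20), np.int64(118)), (np.int64(-16), np.int64(0)), (np.int64(-12), np.int64(0)), (np.int64(-8), np.int64(0)), (np.int64(-4), np.int64(0)), (np.int64(0), np.int64(0)), (np.int64(4), np.int64(0)), (np.int64(8), np.int64(0)), (np.int64(12), np.int64(0)), (np.int64(16), np.int64(0)), (np.int64(20), np.int64(0)), (np.int64(24), np.int64(0))]
[[ 0.501 -0.212  0.135]
 [ 0.531 -0.295  0.14 ]
 [ 0.507 -0.21   0.138]] [ 0.528 -0.25   0.126]
8 [(np.int64(-60), np.int64(300)), (np.int64(-56), np.int64(238)), (np.int64(-52), np.int64(217)), (np.int64(-48), np.int64(255)), (np.int64(-44), np.int64(271)), (np.int64(-40), np.int64(232)), (np.int64(-36), np.int64(217)), (np.int64(-32), np.int64(233)), (np.int64(-28), np.int64(212)), (np.int64(-24), np.int64(199)), (n
[... 1285 characters left out ...]
int64(-52), np.int64(114)), (np.int64(-48), np.int64(128)), (np.int64(-44), np.int64(144)), (np.int64(-40), np.int64(116)), (np.int64(-36), np.int64(126)), (np.int64(-32), np.int64(132)), (np.int64(-28), np.int64(101)), (np.int64(-24), np.int64(92)), (np.int64(-20), np.int64(513)), (np.int64(-16), np.int64(46)), (np.int64(-12), np.int64(1)), (np.int64(-8), np.int64(3)), (np.int64(-4), np.int64(4)), (np.int64(0), np.int64(4)), (np.int64(4), np.int64(4)), (np.int64(8), np.int64(4)), (np.int64(12), np.int64(474)), (np.int64(16), np.int64(84)), (np.int64(20), np.int64(9)), (np.int64(24), np.int64(0))]
[[ 0.586 -0.014  0.164]
 [ 0.586  0.005  0.163]
 [ 0.583 -0.018  0.162]] [ 0.562 -0.001  0.174]
```

move_arm(
  moves=[
    [0, -4, 0, 0, 0, 0],
    [0, -6, 0, 0, 3, 0],
    [0, -6, 0, 0, 6, 0],
    [0, -6, 0, 0, 6, 0],
    [0, -6, 0, 0, 6, 0],
    [0, -6, 0, 0, 6, 0],
    [0, -6, 0, 0, 6, 0],
  ],
  claw=60,
)

```text
time_s: 18.65
tool_pos: [0.5587, -0.0019, 0.1783]
tool_rot: [-89.9, 30.1, 175.0]
force: [0.5, -1.0, -0.3]
grip_width: 0.0437
```

```bash
python3 look.py 13
python3 - <<'E'
from cell import env
from h import *
o=env.get_obs(); print(o['grip_width'],o['force'],rel(o['tool_pos'],rpy(o['tool_rot']),*wing(-.067)).round(1))
z=np.load('/tmp/w13.npz'); P=cloud(z['d'],z); d=z['d']; p=z['p'].astype(int)
cs,Rs=can_seat(); q=(P-cs)@Rs
red=(d>0)&(p[...,0]>120)&(p[...,1]<60)&(abs(q[...,1])<.04)&(abs(q[...,2])<.04)&(abs(q[...,0]+.1)<.03)
Q=q[red]*1000; e=Q[Q[:,0]<-108]; print(red.sum(),np.percentile(Q,[2,50,98],axis=0).round(1))
import cv2; print(cv2.minAreaRect(e[:,1:].astype(np.float32)))
k=(d>0)&(abs(q[...,2]-.024)<.008)&(abs(q[...,0])<.07)&(abs(q[...,1])<.03)&(p.min(-1)>100)
print('can',np.percentile(q[k]*1000,[1,50,99],axis=0).round(1))
E
```

```text
18.65 [   4.4  -13.4   -9.6  125.3    4.9   38.5 -103.5] [ 0.5587 -0.0019  0.1783] [-89.95  30.07 175.03] [ 0.5 -1.  -0.3]
0.04787335967733451 [-0.66327394 -0.29214757  0.74059513] [-0.3 32.9 -0.8 -0.1 -0.  -0.1]
1551 [[-112.8   -9.2  -18.1]
 [-111.3   -2.8    6.6]
 [ -89.2    3.7   23.3]]
((-2.5971262454986572, 1.4250717163085938), (44.058834075927734, 13.381951332092285), 89.2457275390625)
can [[-60.6 -24.   16.3]
 [-45.8  -1.8  25.1]
 [ 54.   20.9  25.6]]
```

View pics/w13.png

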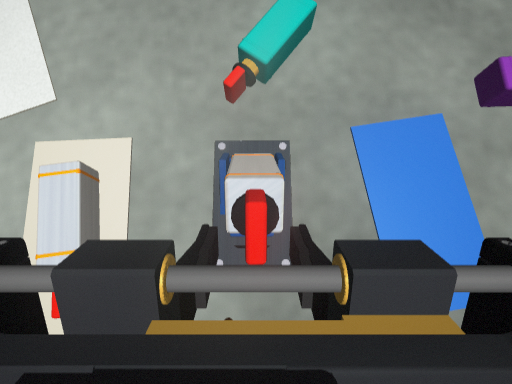

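move_arm(
  moves=[
    [0, 0, 1.3, 0, 0, 0],
    [0, 8, 1.3, 0, 0, 0],
    [0, 16, 1.3, 0, 0, 0],
    [0, 24, 1.3, 0, 0, 0],
    [0, 30, 1.3, 0, 0, 0],
    [0, 33, 1.3, 0, 0, 0],
    [0, 33, 1.3, 0, 0, 0],
    [0, 33, 1.3, 0, 0, 0],
  ],
)

```text
time_s: 19.37
tool_pos: [0.5752, -0.0045, 0.1495]
tool_rot: [-90.0, 30.0, 175.0]
force: [-0.6, 0.1, 0.2]
grip_width: 0.0602
```

move_arm(
  moves=[
    [0, 0, 0, 0, 0, 0],
    [0, 0, 0, 0, 0, 0],
    [0, 0, 0, 0, 0, 0],
    [0, 0, 0, 0, 0, 0],
    [0, 0, 0, 0, 0, 0],
    [0, 0, 0, 0, 0, 0],
    [0, 0, 0, 0, 0, 0],
    [0, 0, 0, 0, 0, 0],
    [0, 0, 0, 0, 0, 0],
  ],
  claw=5,
  newtons=15,
)

```text
time_s: 20.12
tool_pos: [0.5753, -0.0041, 0.15]
tool_rot: [-90.0, 30.1, 175.0]
force: [0.3, 1.2, -1.0]
grip_width: 0.0139
```

```bash
python3 look.py 14
python3 - <<'E'
from cell import env
from h import *
o=env.get_obs(); print(o['grip_width'],o['force'],rel(o['tool_pos'],rpy(o['tool_rot']),*wing(-.067)).round(1))
print('wrist torque tool frame',rpy(o['tool_rot']).T@o['wrist_torque'])
E
```

```text
20.1167 [   4.9   -9.4   -9.9  125.6    6.3   34.2 -104.6] [ 0.5753 -0.0041  0.15  ] [-90.    30.1  174.99] [ 0.3  1.2 -1. ]
0.014094757027762863 [-0.08832114  0.17330283 -0.46476591] [-0.1 -0.  -1.6 -0.  -0.1 -0.1]
wrist torque tool frame [-0.29884935 -0.05991932 -0.73671849]
```

View pics/w14.png

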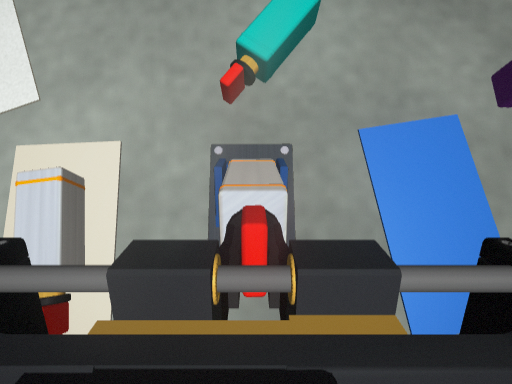

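Opening reads 14.1 mm: the bar is gripped now. Feel the anticlockwise sense first.

move_arm(
  moves=[
    [0, 0, 0, 0, -2, 0],
    [0, 0, 0, 0, -4, 0],
    [0, 0, 0, 0, -6, 0],
    [0, 0, 0, 0, -6, 0],
    [0, 0, 0, 0, -6, 0],
  ],
)

```text
time_s: 20.58
tool_pos: [0.5753, -0.0041, 0.15]
tool_rot: [-86.6, 29.9, -178.1]
force: [0.1, 1.3, -0.6]
grip_width: 0.014
```

```bash
python3 look.py 15
python3 - <<'E'
from cell import env
from h import *
o=env.get_obs(); print(o['grip_width'],o['force'],rel(o['tool_pos'],rpy(o['tool_rot']),*wing(-.067)).round(1))
print('wrist torque tool frame',rpy(o['tool_rot']).T@o['wrist_torque'],o['effort'].round(2))
E
```

```text
20.5833 [  4.1  -9.4  -9.2 125.6   6.5  34.3 -98.8] [ 0.5753 -0.0041  0.15  ] [ -86.55   29.92 -178.13] [ 0.1  1.3 -0.6]
0.014135812588564757 [ 0.53274992  1.53849182 -0.52272452] [-0.3 -0.  -1.7 -0.1  5.9 -0.1]
wrist torque tool frame [-0.46887362 -0.04446258 -0.704011  ] [  0.8  -22.     1.31 -31.12   0.65  -2.34  -0.04]
```

View pics/w15.png

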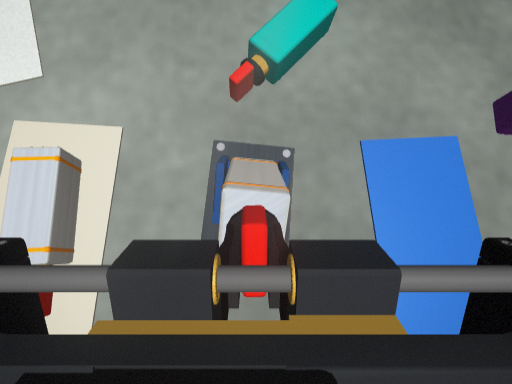

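move_arm(
  moves=[
    [0, 0, 0, 0, -2, 0],
    [0, 0, 0, 0, -4, 0],
    [0, 0, 0, 0, -6, 0],
    [0, 0, 0, 0, -8, 0],
    [0, 0, 0, 0, -8, 0],
  ],
)

```text
time_s: 21.05
tool_pos: [0.5753, -0.0042, 0.15]
tool_rot: [-82.0, 29.1, -168.9]
force: [1.1, 1.8, -0.4]
grip_width: 0.014
```

```bash
python3 look.py 16
python3 - <<'E'
from cell import env
from h import *
o=env.get_obs(); print(o['grip_width'],o['force'],rel(o['tool_pos'],rpy(o['tool_rot']),*wing(-.067)).round(1))
print('wrist torque tool frame',rpy(o['tool_rot']).T@o['wrist_torque'],o['effort'].round(2))
E
```

```text
21.05 [  3.   -9.5  -8.2 125.6   6.9  34.3 -91.1] [ 0.5753 -0.0042  0.15  ] [ -82.     29.11 -168.91] [ 1.1  1.8 -0.4]
0.013920974178566229 [ 0.03457104  2.1884553  -1.17767904] [-0.5  0.  -1.7 -0.1 13.9 -0.1]
wrist torque tool frame [-0.53812824 -0.09423866 -0.56289367] [  0.8  -22.07   1.26 -31.1    0.66  -2.29   0.08]
```

View pics/w16.png

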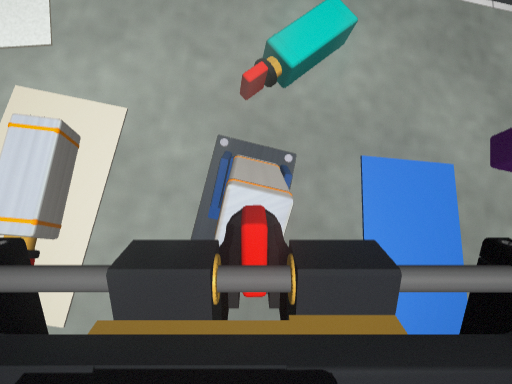

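move_arm(
  moves=[
    [0, 0, 0, 0, -4, 0],
    [0, 0, 0, 0, -8, 0],
    [0, 0, 0, 0, -12, 0],
    [0, 0, 0, 0, -16, 0],
    [0, 0, 0, 0, -20, 0],
    [0, 0, 0, 0, -24, 0],
    [0, 0, 0, 0, -28, 0],
    [0, 0, 0, 0, -32, 0],
    [0, 0, 0, 0, -36, 0],
    [0, 0, 0, 0, -40, 0],
    [0, 0, 0, 0, -40, 0],
    [0, 0, 0, 0, -40, 0],
  ],
)

```text
time_s: 22.1
tool_pos: [0.5755, -0.0045, 0.1501]
tool_rot: [-64.9, 17.2, -127.3]
force: [2.8, 0.6, -2.7]
grip_width: 0.0141
```

```bash
python3 look.py 17
python3 - <<'E'
from cell import env
from h import *
o=env.get_obs(); print(o['grip_width'],o['force'],rel(o['tool_pos'],rpy(o['tool_rot']),*wing(-.067)).round(1))
print('wrist torque tool frame',rpy(o['tool_rot']).T@o['wrist_torque'],o['effort'].round(2))
E
```

```text
22.1 [ -2.2  -9.6  -3.4 125.8   8.5  34.4 -52.6] [ 0.5755 -0.0045  0.1501] [ -64.88   17.21 -127.3 ] [ 2.8  0.6 -2.7]
0.014048121689907645 [ 3.0353961   0.25493014 -3.13192809] [-1.5 -0.1 -1.2 -0.1 53.8 -0.1]
wrist torque tool frame [-0.38337214 -0.02076829  0.04876028] [  0.56 -22.82   0.61 -30.81   0.52  -1.73  -0.05]
```

View pics/w17.png

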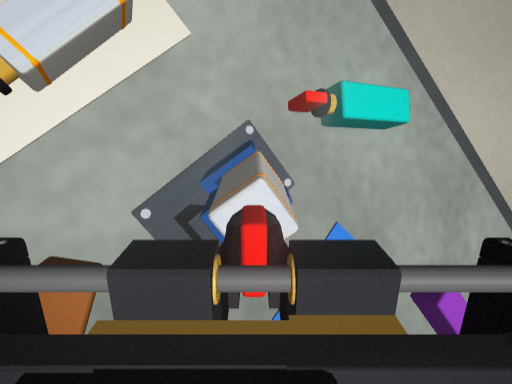

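move_arm(
  moves=[
    [0, 0, 0, 0, -4, 0],
    [0, 0, 0, 0, -8, 0],
    [0, 0, 0, 0, -12, 0],
    [0, 0, 0, 0, -14, 0],
    [0, 0, 0, 0, -16, 0],
    [0, 0, 0, 0, -17, 0],
    [0, 0, 0, 0, -17, 0],
    [0, 0, 0, 0, -17, 0],
  ],
)

```text
time_s: 22.82
tool_pos: [0.5755, -0.0045, 0.1501]
tool_rot: [-61.3, 9.4, -111.7]
force: [4.7, 1.1, -2.0]
grip_width: 0.0136
```

```bash
python3 look.py 18
python3 - <<'E'
from cell import env
from h import *
o=env.get_obs(); print(o['grip_width'],o['force'],rel(o['tool_pos'],rpy(o['tool_rot']),*wing(-.067)).round(1))
print('wrist torque tool frame',rpy(o['tool_rot']).T@o['wrist_torque'],o['effort'].round(2))
E
```

```text
22.8167 [ -4.4  -9.7  -1.4 125.8   9.2  34.5 -36.1] [ 0.5755 -0.0045  0.1501] [ -61.26    9.43 -111.68] [ 4.7  1.1 -2. ]
0.01383872018084622 [ 4.44275096  1.25278852 -2.72477501] [-1.8  0.  -0.8 -0.1 70.9 -0.1]
wrist torque tool frame [-0.14656302 -0.07543396  0.28986718] [  0.55 -22.8    0.35 -30.44   0.49  -1.39  -0.06]
```

View pics/w18.png

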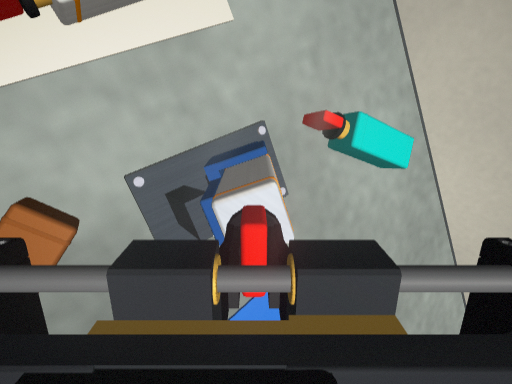

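move_arm(
  moves=[
    [0, 0, 0, 0, -1.5, 0],
    [0, 0, 0, 0, -3, 0],
    [0, 0, 0, 0, -3, 0],
    [0, 0, 0, 0, -3, 0],
  ],
)

```text
time_s: 23.2
tool_pos: [0.5758, -0.0039, 0.1504]
tool_rot: [-60.8, 8.0, -109.0]
force: [5.5, 2.9, -3.0]
grip_width: 0.0137
```

Run:
```python
from cell import env
from h import *
o=env.get_obs(); print(o['grip_width'],o['force'],rel(o['tool_pos'],rpy(o['tool_rot']),*wing(-.067)).round(1))
print('wrist torque tool frame',rpy(o['tool_rot']).T@o['wrist_torque'],o['effort'].round(2))
```

```text
0.013671609276365926 [ 5.481191    2.89962761 -3.00888421] [-1.2  0.1 -0.9 -0.1 73.9 -0.1]
wrist torque tool frame [-0.06143411  0.12598781  0.57404217] [  1.03 -22.85   0.75 -30.12   0.83  -1.07   0.14]
```

move_arm(
  moves=[
    [0, 0, 0, 0, 2.5, 0],
    [0, 0, 0, 0, 2.5, 0],
    [0, 0, 0, 0, 2.5, 0],
    [0, 0, 0, 0, 2.5, 0],
    [0, 0, 0, 0, 2.5, 0],
    [0, 0, 0, 0, 2.5, 0],
    [0, 0, 0, 0, 2.5, 0],
    [0, 0, 0, 0, 2.5, 0],
    [0, 0, 0, 0, 2.5, 0],
  ],
  claw=70,
)

```text
time_s: 23.95
tool_pos: [0.5752, -0.0045, 0.15]
tool_rot: [-61.2, 9.1, -111.2]
force: [-0.7, -1.0, 0.8]
grip_width: 0.0649
```

move_arm(
  moves=[
    [0, -8, 0, 0, 0, 0],
    [0, -18, 0, 0, 0, 0],
    [0, -30, 0, 0, 0, 0],
    [0, -42, 0, 0, 0, 0],
    [0, -50, 0, 0, 0, 0],
    [0, -55, 0, 0, 0, 0],
    [0, -55, 0, 0, 0, 0],
    [0, -55, 0, 0, 0, 0],
  ],
)

```text
time_s: 24.62
tool_pos: [0.5478, -0.0021, 0.1979]
tool_rot: [-61.2, 9.2, -111.2]
force: [0.2, -0.5, -0.3]
grip_width: 0.0703
```

```bash
python3 look.py 19
python3 - <<'E'
from cell import env
from h import *
import cv2
o=env.get_obs(); print(o['grip_width'],o['force'],rel(o['tool_pos'],rpy(o['tool_rot']),*wing(-.067)).round(1))
z=np.load('/tmp/w19.npz'); P=cloud(z['d'],z); d=z['d']; p=z['p'].astype(int)
cs,Rs=can_seat(); q=(P-cs)@Rs
red=(d>0)&(p[...,0]>90)&(p[...,1]<60)&(abs(q[...,1])<.04)&(abs(q[...,2])<.04)&(abs(q[...,0]+.1)<.03)
Q=q[red]*1000; e=Q[Q[:,0]<-108]; print(red.sum(),np.percentile(Q,[2,50,98],axis=0).round(1))
print(cv2.minAreaRect(e[:,1:].astype(np.float32)))
E
```

```text
24.6167 [ -4.3 -16.2  -2.1 125.2   7.8  41.7 -34.4] [ 0.5478 -0.0021  0.1979] [ -61.16    9.15 -111.16] [ 0.2 -0.5 -0.3]
0.07002446954704838 [-0.94781588 -0.00281714 -0.32449192] [-2.1 54.9 -0.3 -0.1 71.4 -0. ]
1248 [[-112.6  -19.1   -8.9]
 [-111.1    4.2    2.4]
 [ -87.8   21.4   12.5]]
((0.03896331787109375, 0.8587818145751953), (43.9931526184082, 13.223917961120605), 18.08381462097168)
```

View pics/w19.png

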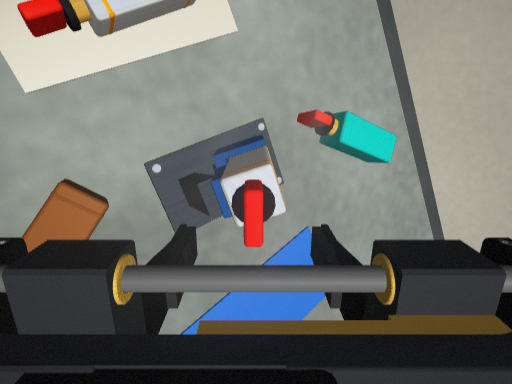

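Run:
```python
from cell import env
from h import *
o=env.get_obs(); print(rpy(o['tool_rot']).T@np.array([0,0,80]))
```

```text
[-12.68601117 -69.22734866  38.03471201]
```

move_arm(
  moves=[
    [-3, -17, 9, 0, 0, 0],
    [-6, -35, 19, 0, 0, 0],
    [-9, -52, 28, 0, 0, 0],
    [-13, -69, 38, 0, 0, 0],
    [-13, -69, 38, 0, 0, 0],
    [-13, -69, 38, 0, 0, 0],
    [-13, -69, 38, 0, 0, 0],
  ],
)

```text
time_s: 25.25
tool_pos: [0.5563, -0.0015, 0.2739]
tool_rot: [-61.7, 8.9, -111.3]
force: [-0.4, -0.0, -0.6]
grip_width: 0.07
```

```bash
python3 look.py 20
python3 - <<'E'
from cell import env,read_camera
from h import *
import cv2
z=np.load('/tmp/w20.npz'); P=cloud(z['d'],z); d=z['d']; p=z['p'].astype(int)
cs,Rs=can_seat(); q=(P-cs)@Rs
red=(d>0)&(p[...,0]>90)&(p[...,1]<60)&(abs(q[...,1])<.04)&(abs(q[...,2])<.04)&(abs(q[...,0]+.1)<.03)
Q=q[red]*1000; e=Q[Q[:,0]<-108]; print(len(Q),cv2.minAreaRect(e[:,1:].astype(np.float32)),e[:,0].mean())
k=(d>0)&(abs(q[...,2]-.024)<.008)&(abs(q[...,0])<.07)&(abs(q[...,1])<.03)&(p.min(-1)>80)
print('can',np.percentile(q[k]*1000,[1,50,99],axis=0).round(1),k.sum())
A=np.c_[q[k][:,:2],np.ones(k.sum())]; print('plane slopes',np.linalg.lstsq(A,q[k][:,2],rcond=None)[0])
for n in ('side','scene'):
    pp,d=read_camera(n); cv2.imwrite(f'pics/{n}20.png',pp[:,:,::-1])
o=env.get_obs(); print(o['force'],o['joint_velocities'].round(2))
E
```

```text
25.25 [  3.9 -17.2  -8.4 116.7   3.1  51.2 -29.7] [ 0.5563 -0.0015  0.2739] [ -61.72    8.91 -111.29] [-0.4 -0.  -0.6]
876 ((0.3510169982910156, 1.3127422332763672), (42.49510192871094, 13.693414688110352), 17.95366859436035) -111.07349826344358
can [[-60.7 -22.3  16.2]
 [-44.6   4.1  24.3]
 [ 53.4  23.7  25.5]] 858
plane slopes [ 0.04162172 -0.03977331  0.02406388]
[0.27031854 0.25756737 0.95009227] [-0.08 -0.17  0.   -0.32  0.03  0.05  0.05]
```

View pics/w20.png

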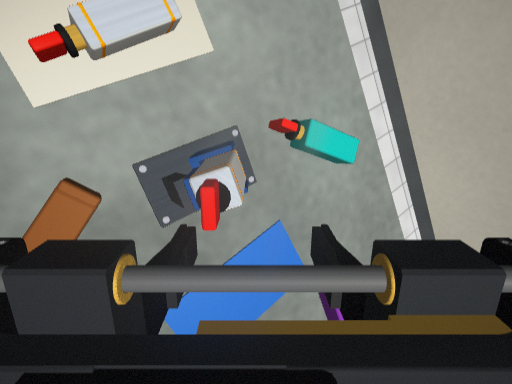

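View pics/side20.png

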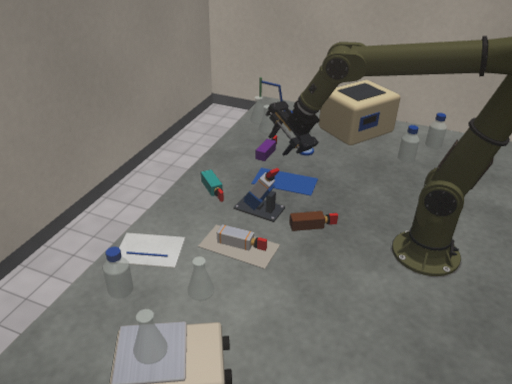

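Run:
```python
from cell import job
print(job.sign_off())
```

```text
the job is handed in; nothing more can be done
None
```

The canister from the blue mat is in the cradle, valve end up, with its handle turned to the open stop. I handed the job in at 25.3 s; sign-off reports no verdict.

**Opening:** The handle gave anticlockwise. I turned the hand to about 74°, where resistance along the turning axis rose to about 0.2 N m, then eased back and let go. The last wrist image put the handle about 72° (1.25 rad) from shut.

**Final position:** The last picture showed the handle end about 1 mm from where a fully seated canister would have it. A face fit in that same picture was poor (few points, 2° to 3° of slope). The fit just after I let go of the canister, before any turning, matched the seat to about 1 mm. The arm was clear with no contact force.

**Bystanders:** The side view showed the other canister and the glass flask in place. The measuring cylinder was partly hidden behind the gripper there. I did not measure any of them again.

**What disagreed or went wrong:**
- The visible fingertips were about 17 mm behind the tool point, not 11 mm ahead as stated. My first grip closed on the end of the handle, pressing with about 6 N, and pushed the top of the canister about 2.5 mm sideways. I backed off, went about 28 mm deeper and gripped it properly (opening 14 mm).
- The first approach to the canister ran into joint limits, so I turned the hand half round before picking.
- Joints 2 and 6 also came right up against their limits a few times, and joint 2 was still close to its limit at hand-in.

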